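Level the pressing stand and press the new books

TASK

The freshly bound pocket books have to dry pressed flat. First, with the platform still empty, turn the two knobs of the aluminium levelling stand until the white ball lies inside the black ring; then stack all the books flat on the middle of the platform, squared up with its long side, with exactly one plywood board between each two books and none below or on top (a board that is not needed stays on the table), and finally set the steel weight squarely on the top book. The platform must still be level at the end, and the glass tumbler must be left where it is.

Things in the scene. Friction and masses are not known exactly. Their poses are not given: they have to be found in the camera images.
- plate_mid (a point): Middle of the stacking area, on top of the aluminium platform (8 mm thick) of the fixed levelling stand; 50 mm above the table when level. x: its short side, y: its long side, z: its normal (vertical when level). The platform reaches 50 mm to either side in x, from -75 to +115 mm in y, and rocks on a pivot at x -20, y +30 mm.
- ring_mid (a point): Centre of the black ring (inside radius 8.5 mm) on the ball level, a 52 mm wide, 4 mm high dark disc with a green face fixed on the platform at x +10, y +88 mm from plate_mid. Axes as plate_mid.
- ball (a point): Foot of the white ball, 10 mm across, that rolls in the shallow dish of the ball level to the low side, 0.2 m per rad of tilt (3.5 mm per degree), and settles in a second; it rests on ring_mid when the platform is level and is wholly inside the ring within 3.5 mm of it. It cannot leave the dish.
- knob1_grip (a point): At x -20, y -95 mm from plate_mid; raising it sends the ball to +y. Black round knob, 40 mm across, 24 mm high, top 90 mm above the table, turning about the vertical; this point is on its axis 10 mm below the top. Clockwise from above raises the platform there (0.03 rad per rad) and sends the ball away 6 mm per rad. Stays where left (0.12 N m), turns 2.6 rad either way from level, does not rise.
- knob2_grip (a point): At x +90, y +30 mm from plate_mid; raising it sends the ball to -x. Black round knob, 40 mm across, 24 mm high, top 90 mm above the table, turning about the vertical; this point is on its axis 10 mm below the top. Clockwise from above raises the platform there (0.03 rad per rad) and sends the ball away 6 mm per rad. Stays where left (0.12 N m), turns 2.6 rad either way from level, does not rise.
- book1: A pocket hardback book with grey cloth covers lying flat, 64 mm (its x) by 104 mm (its y) by 16 mm thick, about 0.11 kg; origin at the centre of its underside, z up. Three or four such books are present, all alike.
- book2: Another pocket hardback book with grey cloth covers lying flat, 64 mm (its x) by 104 mm (its y) by 16 mm thick, about 0.11 kg; origin at the centre of its underside, z up. Three or four such books are present, all alike.
- book3: Another pocket hardback book with grey cloth covers lying flat, 64 mm (its x) by 104 mm (its y) by 16 mm thick, about 0.11 kg; origin at the centre of its underside, z up. Three or four such books are present, all alike.
- book4: Another pocket hardback book with grey cloth covers lying flat, 64 mm (its x) by 104 mm (its y) by 16 mm thick, about 0.11 kg; origin at the centre of its underside, z up. Three or four such books are present, all alike.
- board1: A plain plywood pressing board lying flat, 68 mm (its x) by 108 mm (its y) by 8 mm thick, 0.06 kg; origin at the centre of its underside, z up. There are three, alike.
- board2: Another plain plywood pressing board lying flat, 68 mm (its x) by 108 mm (its y) by 8 mm thick, 0.06 kg; origin at the centre of its underside, z up. There are three, alike.
- board3: Another plain plywood pressing board lying flat, 68 mm (its x) by 108 mm (its y) by 8 mm thick, 0.06 kg; origin at the centre of its underside, z up. There are three, alike.
- weight: Steel press weight, about 0.8 kg: a slab 64 mm (x) by 104 mm (y) by 22 mm with an upright grip bar on top, 18 mm (x) by 60 mm (y), from 22 to 52 mm above its underside; origin at the centre of its underside, z up.
- tumbler: Glass tumbler, 72 mm across and 85 mm high, standing on the table at the far left; not part of the job. Origin at the centre of its underside.
Things that resemble listed ones, but are neither listed nor needed, are in the scene too. What is shaped like the book2 but blue or green is not meant. Leave any yellow look-alike of the book1 alone.

How it is judged:
On the way, in this order (a step that is already met when the one before it is completed fails the run):
1. the platform is level (tilt under 1 degree, ball inside the ring) while nothing is on it yet (angle between plate_mid's own z axis and vertical below 0.0175 rad and height (world z) of each of book1, book2, book3, book4, board1, board2, board3, weight below 0.03 m), for 0.5 s.
2. all books lie on the platform with one board between each two (x of book1 in the frame of plate_mid between -0.014 and 0.014 m and y of book1 in the frame of plate_mid between -0.014 and 0.014 m and angle between the y axis of each of book1, book2, book3, book4 and the y axis of plate_mid, either way round below 0.14 rad and angle between each of book1, book2, book3, book4's own z axis and vertical below 0.05 rad and linear speed of each of book1, book2, book3, book4 below 0.02 m/s and z of each of book1, book2, book3, book4 in the frame of plate_mid above -0.004 m and x of book2 in the frame of plate_mid between -0.014 and 0.014 m and y of book2 in the frame of plate_mid between -0.014 and 0.014 m and x of book3 in the frame of plate_mid between -0.014 and 0.014 m and y of book3 in the frame of plate_mid between -0.014 and 0.014 m and x of book4 in the frame of plate_mid between -0.014 and 0.014 m and y of book4 in the frame of plate_mid between -0.014 and 0.014 m and (z of book1 in the frame of book2 between 0.021 and 0.027 m or z of book1 in the frame of book2 between -0.027 and -0.021 m or z of book1 in the frame of book2 between 0.044 and 0.052 m or z of book1 in the frame of book2 between -0.052 and -0.044 m or z of book1 in the frame of book2 between 0.068 and 0.076 m or z of book1 in the frame of book2 between -0.076 and -0.068 m) and contact force between book1 and book2 below 0.05 N and (z of book1 in the frame of book3 between 0.021 and 0.027 m or z of book1 in the frame of book3 between -0.027 and -0.021 m or z of book1 in the frame of book3 between 0.044 and 0.052 m or z of book1 in the frame of book3 between -0.052 and -0.044 m or z of book1 in the frame of book3 between 0.068 and 0.076 m or z of book1 in the frame of book3 between -0.076 and -0.068 m) and contact force between each of book1, book2 and book3 below 0.05 N and (z of book1 in the frame of book4 between 0.021 and 0.027 m or z of book1 in the frame of book4 between -0.027 and -0.021 m or z of book1 in the frame of book4 between 0.044 and 0.052 m or z of book1 in the frame of book4 between -0.052 and -0.044 m or z of book1 in the frame of book4 between 0.068 and 0.076 m or z of book1 in the frame of book4 between -0.076 and -0.068 m) and contact force between each of book1, book2, book3 and book4 below 0.05 N and (z of book2 in the frame of book3 between 0.021 and 0.027 m or z of book2 in the frame of book3 between -0.027 and -0.021 m or z of book2 in the frame of book3 between 0.044 and 0.052 m or z of book2 in the frame of book3 between -0.052 and -0.044 m or z of book2 in the frame of book3 between 0.068 and 0.076 m or z of book2 in the frame of book3 between -0.076 and -0.068 m) and (z of book2 in the frame of book4 between 0.021 and 0.027 m or z of book2 in the frame of book4 between -0.027 and -0.021 m or z of book2 in the frame of book4 between 0.044 and 0.052 m or z of book2 in the frame of book4 between -0.052 and -0.044 m or z of book2 in the frame of book4 between 0.068 and 0.076 m or z of book2 in the frame of book4 between -0.076 and -0.068 m) and (z of book3 in the frame of book4 between 0.021 and 0.027 m or z of book3 in the frame of book4 between -0.027 and -0.021 m or z of book3 in the frame of book4 between 0.044 and 0.052 m or z of book3 in the frame of book4 between -0.052 and -0.044 m or z of book3 in the frame of book4 between 0.068 and 0.076 m or z of book3 in the frame of book4 between -0.076 and -0.068 m) and (height (world z) of board1 below 0.015 m or (x of board1 in the frame of plate_mid between -0.014 and 0.014 m and y of board1 in the frame of plate_mid between -0.014 and 0.014 m and angle between the y axis of board1 and the y axis of plate_mid, either way round below 0.14 rad and angle between board1's own z axis and vertical below 0.05 rad and z of board1 in the frame of plate_mid above 0.012 m and linear speed of board1 below 0.02 m/s)) and (height (world z) of board2 below 0.015 m or (x of board2 in the frame of plate_mid between -0.014 and 0.014 m and y of board2 in the frame of plate_mid between -0.014 and 0.014 m and angle between the y axis of board2 and the y axis of plate_mid, either way round below 0.14 rad and angle between board2's own z axis and vertical below 0.05 rad and z of board2 in the frame of plate_mid above 0.012 m and linear speed of board2 below 0.02 m/s)) and (height (world z) of board3 below 0.015 m or (x of board3 in the frame of plate_mid between -0.014 and 0.014 m and y of board3 in the frame of plate_mid between -0.014 and 0.014 m and angle between the y axis of board3 and the y axis of plate_mid, either way round below 0.14 rad and angle between board3's own z axis and vertical below 0.05 rad and z of board3 in the frame of plate_mid above 0.012 m and linear speed of board3 below 0.02 m/s))), for 0.2 s.
At the end, for the whole second after the job is handed in: Platform level within 1 degree; all books flat at its middle (within 14 mm each way, 8 degrees), exactly one board between each two, none below or on top, spare board flat on the table; weight upright on the top book (14 mm, 8 degrees); all at rest (all of step 2 and angle between plate_mid's own z axis and vertical below 0.0175 rad and x of weight in the frame of plate_mid between -0.014 and 0.014 m and y of weight in the frame of plate_mid between -0.014 and 0.014 m and angle between the y axis of weight and the y axis of plate_mid, either way round below 0.14 rad and angle between weight's own z axis and vertical below 0.05 rad and linear speed of weight below 0.02 m/s and z of weight in the frame of book1 above 0.013 m and z of weight in the frame of book2 above 0.013 m and z of weight in the frame of book3 above 0.013 m and z of weight in the frame of book4 above 0.013 m and (height (world z) of board1 below 0.015 m or z of weight in the frame of board1 above 0.02 m) and (height (world z) of board2 below 0.015 m or z of weight in the frame of board2 above 0.02 m) and (height (world z) of board3 below 0.015 m or z of weight in the frame of board3 above 0.02 m)); the robot touches nothing.
It fails at once if the tumbler is shoved more than 4 cm or tipped over (distance of tumbler from where it was at the start of the episode above 0.04 m or angle between tumbler's own z axis and vertical above 0.5 rad).
Of book1, book2, book3, book4 only 3 to 4 are there at a start; the rules pass over those that are not, and their reading is None.
At some moment in a run one of weight may be knocked a few centimetres aside while the robot is not near it.
It also fails if it takes over 210 s, if anything falls off the work surface, if the arm or the gripper's body presses on something with over 40 N, if the wrist force passes 120 N, or if a joint passes its speed limit or range.

ROBOT

A 6-joint arm with a two-finger parallel gripper is mounted at the origin on the work surface. World frame = base frame: x ahead of the robot, y to its left, z up, the work surface at z = 0. Lengths are in m, angles in rad, forces in N, time in s.
With the tool pointing down it reaches from about 0.275 to 1 m from the base axis. Payload 8.4 kg.
Tool frame: the origin (TCP) lies between the finger pads; the fingertips stand 14 mm ahead of it and the grasp point (between the pads) lies 5 mm behind it; z points along the fingers, y is the line along which they close (so a half turn about z gives the same grasp; the last joint's range is limited). The gripper opens to 85 mm and grips with 20 to 120 N. Pads are 22 mm wide; open, the fingers measure 114 mm over their backs; the gripper's body (76 mm by 85 mm) begins 54 mm behind the grasp point. The pads swing forward as they close: fully open they stand 13 mm farther back than shut.
Start: joints at [-1.165, 0.353, 1.633, -0, 1.155, -0.002], TCP at [0.248, -0.574, 0.245] pointing down, gripper open.
Joint ranges: [-2.63, 2.63], [-0.92, 2.1], [0.06, 2.66], [-1.3, 4.44], [0, 2.69], [-3.02, 3.02]. Speed limits (rad/s): [2.22, 2.22, 2.79, 3.14, 3.14, 3.14].

INTERFACE

Orientations are given as [roll, pitch, yaw] about the fixed x, y, z axes, in that order (R = Rz(yaw) Ry(pitch) Rx(roll)).
In Python, from station import telemetry, imaging, job gives the robot as it stands.
- The arm moves only by the tool drive_tool, never from a script. Its argument "series" is a list of rows, each an object of numbers: "x", "y", "z": the shift along the tool's x, y, z in mm; "turn": the turn about the tool's z in degrees. A call has 1 to 10 rows; each row is the pose to reach, as a shift and turn from the pose commanded when the call began, along the tool's axes at that moment; what a row does not reach only later rows make up. A row lasts 1/8 s, in which the tool goes at most 62.5 mm and 10.7 degrees, less where a joint would pass 70% of its speed; a pose out of reach is approached as far as the arm can. A call with a gripper value outside its range is refused whole. "fingers" is the finger opening in mm, from 0 to 85.4, set as the call begins (left out, the last holds). The fingers move at their own pace and stop on an object; "force" is the grip in N (left out, the last holds). Time passes only in rows, so rows that repeat a pose let the fingers close. It gives the time, the measured TCP pose, the force, the opening and the grip force at its end, in the units of the state.
- telemetry.observe(): the state, without advancing time (a new reading comes with each control period).
- imaging.camera(name): name is "scene" or "top" or "wrist"; returns the picture (420x560x3 uint8, red, green, blue); there is no depth.
- imaging.get_calibration(name): a dict with "intrinsics" (3x3 intrinsics, pixels), "R" (3x3) and "t" (3): a world point X has camera coordinates R X + t; the wrist camera has in their place "hand_eye" (4x4, takes a point from camera to tool coordinates, whose origin is the TCP and whose axes are the flange's). Camera axes: x right, y down, z forward; pixel columns grow to the right and rows downward; lengths in m; the calibration is good to about 2 mm. The wrist camera is an equidistant fisheye: a pixel r from the principal point sees the ray r / f radians off the axis. A picture is of the moment at which its call begins: read the wrist's pose just before it. get_calibration takes no time and is no camera call.
- job.job_done(): hands the job in; it is judged then, once.
The state is a dict: "time": time; "q": joint angles; "joint_velocities": joint speeds; "joint_torque": joint torques, N m; "eef_pos": TCP position; "orientation": TCP orientation; "force": force on the tool from outside, world axes, zero at the start; "moment": the same for the moment, N m; "opening": opening from 0.0 (shut) to 1.0 (fully open); "finger_force": force on a finger pad.
Only numpy, scipy, OpenCV 4.12 (cv2) and the standard library are available. Lean on these libraries where they do the work, as an engineer would, in place of code of your own. Each camera call takes 0.05 s, during which the arm holds its last target. There are 200 camera calls.

## Working session

There is one attempt and no reset: what is moved stays moved. The work goes in short steps, Python scripts to look and compute and a tool call to move; the robot and the scene stay as the last step left them, time stands still between calls to the robot, and variables do not carry over. Pictures are saved under pics/ and viewed, at most 14 in all, crops included, and the job is handed in when it is done.

Besides the shell and the picture viewer there is one more tool, called after "Emit:" as name(argument=value, ...) on one line, values as JSON. drive_tool: Moves the arm, as the interface text tells. Its arguments: {"type":"object","properties":{"series":{"type":"array","items":{"type":"object","properties":{"x":{"type":"number"},"y":{"type":"number"},"z":{"type":"number"},"turn":{"type":"number"}}}},"fingers":{"type":"number"},"force":{"type":"number"}},"required":["series"]}

```bash
ls; mkdir -p pics; python3 - <<'E'
from station import telemetry, imaging, job
import cv2, numpy as np
s=telemetry.observe(); print(s)
for n in("scene","top"):
    im=imaging.camera(n); cv2.imwrite(f"pics/{n}0.png",im[...,::-1])
    c=imaging.get_calibration(n); print(n,{k:np.round(v,4).tolist() for k,v in c.items() if k in("intrinsics","R","t")})
print(imaging.get_calibration("wrist"))
E
```

```text
pics
{'time': 0.0, 'q': array([-1.16540737e+00,  3.53673771e-01,  1.63410926e+00, -3.51441369e-05,
        1.15522943e+00, -2.39485851e-03]), 'joint_velocities': array([-6.28588224e-05,  9.23020618e-05, -2.71657368e-04, -5.50659176e-05,
       -1.20278557e-03,  9.58872632e-04]), 'joint_torque': array([ 3.63979954e-03, -6.05250120e+01, -3.42062974e+01,  2.86829491e-04,
        9.28203663e-03, -3.58922534e-06]), 'eef_pos': array([ 0.24767441, -0.57333766,  0.24455632]), 'orientation': array([-3.14017277e+00,  2.87324185e-05,  4.07798042e-01]), 'force': array([0.65969945, 0.2253687 , 0.57406078]), 'moment': array([ 0.03402738, -0.0149254 , -0.06626532]), 'finger_force': 0.0, 'opening': 1.0022059289330756}
scene {'intrinsics': [[517.4002, 0.0, 282.112], [0.0, 517.4002, 208.0798], [0.0, 0.0, 1.0]], 'R': [[-0.5322, 0.8465, -0.0153], [0.6565, 0.4012, -0.6387], [-0.5345, -0.35, -0.7693]], 't': [0.3038, -0.191, 1.8516]}
top {'intrinsics': [[499.1282, 0.0, 281.6579], [0.0, 499.1282, 203.9295], [0.0, 0.0, 1.0]], 'R': [[-0.0073, -1.0, -0.003], [-0.9799, 0.0078, -0.1993], [0.1993, 0.0014, -0.9799]], 't': [-0.0642, 0.449, 1.7367]}
{'intrinsics': array([[325.1922621 ,   0.        , 278.94204201],
       [  0.        , 325.1922621 , 206.77357927],
       [  0.        ,   0.        ,   1.        ]]), 'hand_eye': array([[-1.85163911e-04, -9.44783416e-01, -3.27695380e-01,
         8.62150945e-02],
       [ 9.99999976e-01, -2.12637077e-04,  4.80082378e-05,
         3.57686897e-04],
       [-1.15037575e-04, -3.27695363e-01,  9.44783433e-01,
        -1.28705127e-01],
       [ 0.00000000e+00,  0.00000000e+00,  0.00000000e+00,
         1.00000000e+00]])}
```

View pics/top0.png

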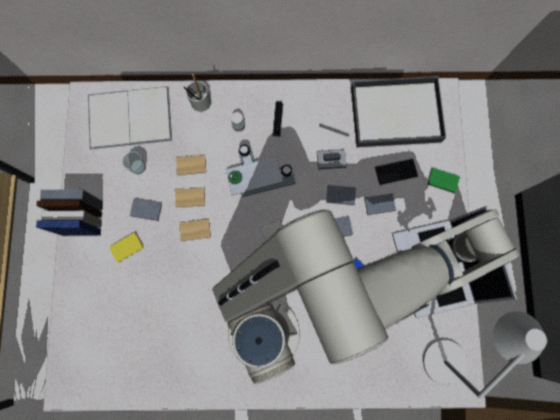

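View pics/scene0.png

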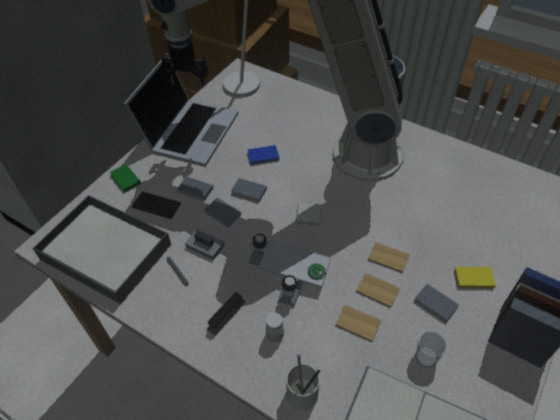

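Top view: grey flat candidates are (145,209), (341,194), (380,204) and (342,227). Boards are at (190,165), (190,197) and (195,229). The weight is at (332,158), the stand at (260,177), and the knobs at (286,171) and (244,150). The tumbler is at (135,160). The blue, green and yellow items are decoys, as is the black thing at (397,172). I'll enlarge this to check.

```bash
cat > h.py <<'E'
from station import telemetry, imaging, job
import cv2, numpy as np
def proj(n,P):
    c=imaging.get_calibration(n); p=(np.atleast_2d(P)@np.array(c["R"]).T+c["t"])@np.array(c["intrinsics"]).T
    return p[:,:2]/p[:,2:]
def unproj(n,uv,z):
    c=imaging.get_calibration(n); R=np.array(c["R"]);o=-R.T@c["t"]
    uv=np.atleast_2d(uv).astype(float); d=np.c_[uv,np.ones(len(uv))]@np.linalg.inv(c["intrinsics"]).T@R
    return o+d*((z-o[2])/d[:,2:])
def tool():
    s=telemetry.observe(); r,p,y=s["orientation"]
    from scipy.spatial.transform import Rotation as Ro
    return s["eef_pos"],Ro.from_euler("xyz",[r,p,y]).as_matrix()
def wunproj(uv,z,T=None):
    p,R=T or tool(); c=imaging.get_calibration("wrist"); K=c["intrinsics"];H=c["hand_eye"]
    uv=np.atleast_2d(uv).astype(float); v=(uv-K[:2,2])/K[0,0]; th=np.linalg.norm(v,axis=1,keepdims=True)
    d=np.c_[v/np.maximum(th,1e-9)*np.sin(th),np.cos(th)]@(R@H[:3,:3]).T
    o=p+R@H[:3,3]; return o+d*((z-o[2])/d[:,2:])
def wproj(P,T=None):
    p,R=T or tool(); c=imaging.get_calibration("wrist"); K=c["intrinsics"];H=c["hand_eye"]
    q=((np.atleast_2d(P)-p)@R-H[:3,3])@H[:3,:3]
    r=np.linalg.norm(q[:,:2],axis=1,keepdims=True); th=np.arctan2(r,q[:,2:])
    return K[:2,2]+q[:,:2]/np.maximum(r,1e-9)*th*K[0,0]
def shift(target,yaw=None):
    "mm in tool axes and deg turn needed to bring TCP to target (world), yaw of tool"
    p,R=tool(); d=(np.array(target)-p)@R*1000
    t=0
    if yaw is not None:
        cur=np.arctan2(R[1,0],R[0,0]); t=-np.degrees(yaw-cur); t=(t+90)%180-90
    return np.round(d,1),round(t,1)
E
python3 - <<'E'
from h import *
a=cv2.imread("pics/top0.png");b=cv2.imread("pics/scene0.png")
A=cv2.resize(a[130:260,100:300],(800,520),interpolation=cv2.INTER_CUBIC)
B=cv2.resize(b[140:270,150:350],(800,520),interpolation=cv2.INTER_CUBIC)
C=cv2.resize(a[130:260,290:490],(800,520),interpolation=cv2.INTER_CUBIC)
g=lambda im:np.uint8(255*(im/255.)**.6)
cv2.imwrite("pics/e1.png",g(np.vstack([A,B])[::1]) if 0 else g(cv2.resize(np.vstack([np.hstack([A,B]),np.hstack([C,A*0])]),(800,520))))
print(unproj("top",[[145,209],[341,194],[380,204],[342,227]],.016).round(3))
print(unproj("scene",[[436,302],[223,211],[195,187],[249,190]],.016).round(3))
print(unproj("top",[[190,165],[190,197],[195,229]],.008).round(3))
print(unproj("top",[[332,158]],.03).round(3),unproj("top",[[286,171],[244,150]],.09).round(3),unproj("scene",[[260,240],[290,283]],.09).round(3))
E
```

```text
[[ 0.44   0.428  0.016]
 [ 0.49  -0.284  0.016]
 [ 0.451 -0.424  0.016]
 [ 0.368 -0.284  0.016]]
[[ 0.444  0.431  0.016]
 [ 0.49  -0.277  0.016]
 [ 0.455 -0.419  0.016]
 [ 0.371 -0.256  0.016]]
[[0.606 0.271 0.008]
 [0.485 0.268 0.008]
 [0.366 0.246 0.008]]
[[ 0.622 -0.254  0.03 ]] [[ 0.558 -0.084  0.09 ]
 [ 0.636  0.065  0.09 ]] [[ 0.567 -0.077  0.09 ]
 [ 0.645  0.074  0.09 ]]
```

View pics/e1.png

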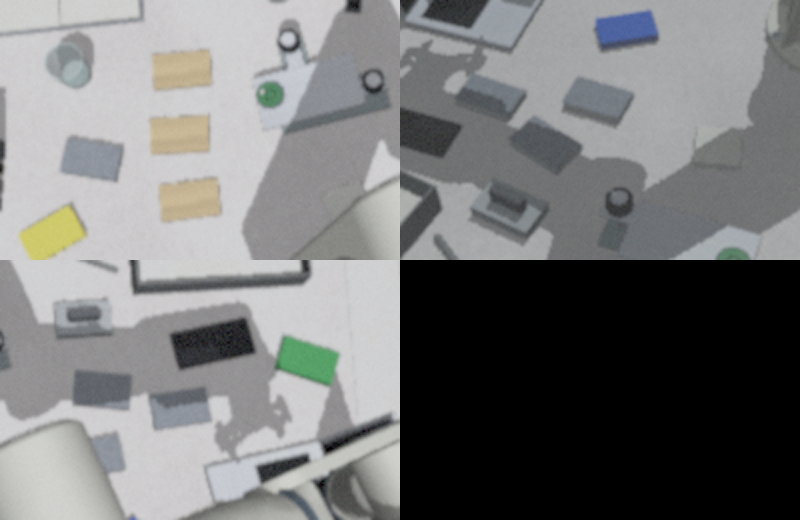

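There are four books with the same grey, at (145,209), (341,194), (380,204) and (342,227) in the top view. All three boards are therefore needed. The blue, green, yellow and black items are excluded. I'll move the wrist camera over the stand.

```bash
python3 -c "
from h import *
print(shift([.50,0,.31],.24))"
```

```text
(array([ 459. , -426.4,  -64.8]), np.float64(9.6))
```

Emit:
drive_tool(series=[{"x": 45, "y": -40, "z": -65, "turn": 0}, {"x": 90, "y": -85, "z": -65, "turn": 3}, {"x": 135, "y": -125, "z": -65, "turn": 6}, {"x": 180, "y": -165, "z": -65, "turn": 9.6}, {"x": 225, "y": -208, "z": -65, "turn": 9.6}, {"x": 270, "y": -250, "z": -65, "turn": 9.6}, {"x": 315, "y": -290, "z": -65, "turn": 9.6}, {"x": 360, "y": -335, "z": -65, "turn": 9.6}, {"x": 410, "y": -380, "z": -65, "turn": 9.6}, {"x": 459, "y": -426, "z": -65, "turn": 9.6}])

```text
time: 1.35
eef_pos: [0.4914, -0.0198, 0.3103]
orientation: [3.141, -0.0, 0.24]
force: [0.3, -0.6, 0.4]
opening: 1.002
finger_force: 0.0
```

Emit:
drive_tool(series=[{"z": 0}, {"z": 0}, {"z": 0}, {"z": 0}])

```text
validation failed for argument at $.se...
```

```bash
python3 - <<'E'
from h import *
s=telemetry.observe(); print(s["time"],s["eef_pos"],s["orientation"],s["force"])
im=imaging.camera("wrist")[...,::-1]; cv2.imwrite("pics/w1.png",im); 
im=imaging.camera("top")[...,::-1]; cv2.imwrite("pics/top1.png",im)
E
```

```text
1.35 [ 0.4913983  -0.01979007  0.31027296] [ 3.14139600e+00 -1.55643178e-04  2.40370481e-01] [ 0.3023868  -0.57893634  0.39433181]
```

View pics/w1.png

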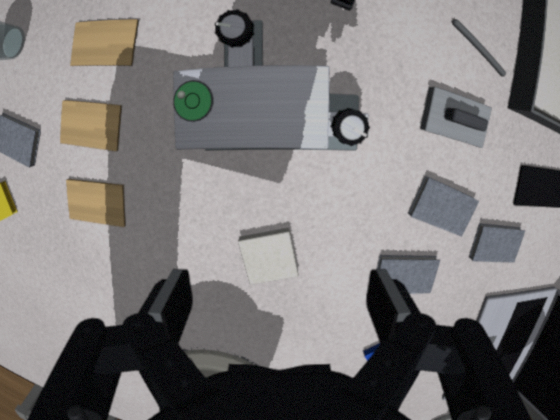

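The wrist view shows knob1 at (350,126), knob2 at (234,28), the ball level at (193,100), boards at left, weight at (458,115), and books at (443,205), (497,243), (408,272) and (18,138). The flat white pad at (268,256) is a decoy. I'll take a settled picture and segment it.

```bash
cat > seg.py <<'E'
from h import *
def rects(im,mask,zt,amin=500):
    "minAreaRect of blobs, corners put to world at height zt -> centre, yaw of long side, sizes"
    out=[]
    for c in cv2.findContours(mask.astype(np.uint8),cv2.RETR_EXTERNAL,cv2.CHAIN_APPROX_NONE)[0]:
        if cv2.contourArea(c)<amin: continue
        W=wunproj(c[:,0,:],zt)[:,:2]
        (x,y),(w,h),a=cv2.minAreaRect((W*1000).astype(np.float32))
        a=a+90 if h>w else a
        m=c[:,0].mean(0)
        out.append([m[0],m[1],x/1000,y/1000,min(w,h),max(w,h),(a+90)%180-90])
    return np.round(out,3)
E
python3 - <<'E'
from seg import *
np.set_printoptions(suppress=True)
s=telemetry.observe(); print(s["eef_pos"],s["orientation"])
im=imaging.camera("wrist"); cv2.imwrite("pics/w2.png",im[...,::-1])
hsv=cv2.cvtColor(im,cv2.COLOR_RGB2HSV); H,S,V=[hsv[...,i].astype(int) for i in range(3)]
k=np.ones((3,3),np.uint8)
op=lambda m:cv2.morphologyEx(m.astype(np.uint8),cv2.MORPH_OPEN,k)
print("boards\n",rects(im,op((H>8)&(H<28)&(S>70)&(V>100)),.008))
g=op((H>100)&(H<130)&(S>18)&(S<90)&(V>60)&(V<150)); print("grey\n",rects(im,g,.016))
print(hsv[205,443],hsv[243,497],hsv[272,408],hsv[138,18],hsv[110,240],hsv[200,330])
g=im[60:140,150:240]
cv2.imwrite("pics/e2.png",cv2.resize(np.hstack([g,im[90:170,310:400]])[...,::-1],None,fx=4,fy=4,interpolation=cv2.INTER_CUBIC))
E
```

```text
[ 0.49258442 -0.01686975  0.31007808] [-3.1399573  -0.00097102  0.24527205]
boards
 [[ 94.803 200.902   0.367   0.247  67.216 104.385 -83.254]
 [ 91.333 123.547   0.487   0.268  66.796 104.711 -87.216]
 [104.523  40.944   0.611   0.267  65.761 106.801 -84.864]]
grey
 [[411.974 273.796   0.365  -0.265  62.144 103.905 -80.693]
 [498.669 246.458   0.455  -0.423  64.736 104.317 -80.622]
 [445.107 209.012   0.49   -0.283  63.439 104.321  84.525]
 [ 16.774 139.38    0.441   0.422  64.024  98.9    80.525]]
[109  28 126] [107  33 125] [108  28 120] [109  34 121] [116  15 118] [165   5 196]
```

View pics/e2.png

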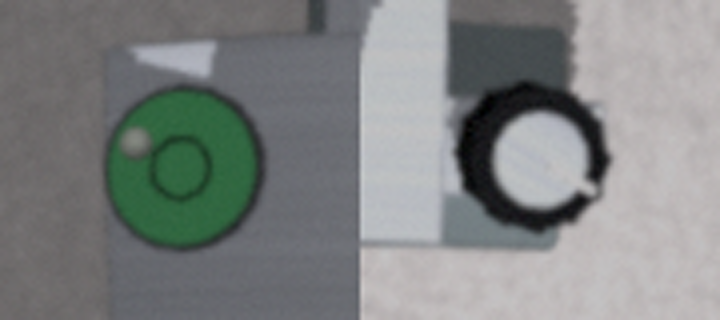

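The ball is at crop (136,143) and the ring centre at (181,168), so the ball is off towards +y and +x. Knob1's cap is at (540,160). Segmentation matches the known sizes well.

```bash
cat > ring.py <<'E'
from seg import *
def knobs(im):
    r=[]
    for (x,y) in [(355,130),(238,31)]:
        pass
def ball(im,yaw):
    p=None
E
python3 - <<'E'
from seg import *
im=cv2.imread("pics/w2.png")
g=cv2.cvtColor(im,cv2.COLOR_BGR2GRAY)
m=(g<45).astype(np.uint8)
n,l,st,ce=cv2.connectedComponentsWithStats(m)
def knob(u,v):
    c=max(cv2.findContours(m[v-32:v+32,u-32:u+32],cv2.RETR_EXTERNAL,cv2.CHAIN_APPROX_NONE)[0],key=cv2.contourArea)
    (x,y),r=cv2.minEnclosingCircle(c); return x+u-32,y+v-32,r
k=[knob(355,130),knob(238,32)];print(k)
K=wunproj([q[:2] for q in k],.085); print(K.round(4))
d=K[1]-K[0]; yaw=np.arctan2(d[1],d[0])-np.arctan2(125,110); print(np.hypot(*d[:2]),np.degrees(yaw))
R=np.array([[np.cos(yaw),-np.sin(yaw)],[np.sin(yaw),np.cos(yaw)]])
pm=K[:,:2].mean(0)-R@[.035,-.0325]; print("plate_mid",pm)
b=wunproj([[184,95.75]],.06)[0]; r=wunproj([[195.25,102]],.055)[0]
print(b,r,"ring in plate",(r[:2]-pm)@R,"ball rel ring",(b-r)[:2]@R)
t=K[0]+[0,0,-.015]; t[2]=.15
print(shift(t,yaw))
E
```

```text
[(352.20212745666504, 128.20212745666504, 18.883752822875977), (238.11438751220703, 30.153301239013672, 19.497709274291992)]
[[ 0.5644 -0.0839  0.085 ]
 [ 0.6384  0.0623  0.085 ]]
0.1639168634165638 14.478701474879026
plate_mid [0.55938038 0.01188953]
[0.55449202 0.11141728 0.06      ] [0.54941638 0.09747401 0.055     ] ring in plate [0.01175029 0.08535758] ball rel ring [0.00840054 0.01223143]
(array([ 55. ,  80.6, 159.8]), np.float64(-0.4))
```

Emit:
drive_tool(series=[{"x": 28, "y": 40, "z": 30, "turn": 0}, {"x": 55, "y": 80, "z": 70, "turn": 0}, {"x": 55, "y": 80, "z": 110, "turn": 0}, {"x": 55, "y": 80, "z": 110, "turn": 0}, {"x": 55, "y": 80, "z": 110, "turn": 0}])

```text
time: 2.12
eef_pos: [0.5636, -0.087, 0.2016]
orientation: [3.141, -0.001, 0.24]
force: [1.0, 0.9, 0.2]
opening: 1.0
finger_force: 0.0
```

```bash
cat > look.py <<'E'
from seg import *
import sys
s=telemetry.observe(); print(s["time"],s["eef_pos"],s["orientation"],s["q"].round(2))
T=tool(); im=imaging.camera("wrist"); cv2.imwrite(f"pics/{sys.argv[1]}.png",im[...,::-1])
E
python3 look.py w3; python3 - <<'E'
from h import *
a=cv2.imread("pics/w3.png"); p=wproj([[.5644,-.0839,.09],[.6384,.0623,.09]]); print(p)
E
```

```text
2.125 [ 0.56357155 -0.08695894  0.20155927] [ 3.14121903e+00 -7.14204783e-04  2.39657580e-01] [-0.16  0.31  1.8  -0.    1.03  1.18]
[[275.18023285 209.06674085]
 [116.8881296   80.88313648]]
```

View pics/w3.png

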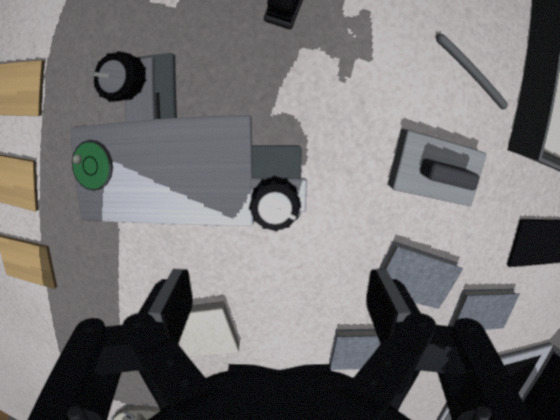

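Knob1's cap is at about (275,205), knob2's at (120,76), and the level at (91,165) with the ball at its upper left. I'll refine the centres.

```bash
cat > kn.py <<'E'
from h import *
def knob(im,u,v,w=32):
    g=cv2.cvtColor(im,cv2.COLOR_BGR2GRAY)[v-w:v+w,u-w:u+w]
    m=(g<55).astype(np.uint8)
    c=max(cv2.findContours(m,cv2.RETR_EXTERNAL,cv2.CHAIN_APPROX_NONE)[0],key=cv2.contourArea)
    (x,y),r=cv2.minEnclosingCircle(c); (xe,ye),_,_=cv2.fitEllipse(cv2.convexHull(c)); return x+u-w,y+v-w,xe+u-w,ye+v-w,r
E
python3 - <<'E'
from kn import *
im=cv2.imread("pics/w3.png")
for u,v in[(275,205),(120,76)]:
    k=knob(im,u,v); print(np.round(k,1), wunproj([k[2:4]],.085).round(4), wunproj([(u,v)],.09).round(4))
E
```

```text
[274.6 202.1 274.7 202.4  27.1] [[ 0.568  -0.0825  0.085 ]] [[ 0.5676 -0.083   0.09  ]]
[119.5  76.5 119.3  76.4  27.6] [[0.6421 0.0634 0.085 ]] [[0.6426 0.0603 0.09  ]]
```

Emit:
drive_tool(series=[{"x": 5, "y": -3, "z": 40, "turn": 0}, {"x": 5, "y": -3, "z": 80, "turn": 0}, {"x": 5, "y": -3, "z": 105, "turn": 0}, {"x": 5, "y": -3, "z": 121, "turn": 0}, {"x": 5, "y": -3, "z": 121, "turn": 0}, {"x": 5, "y": -3, "z": 121, "turn": 0}])

```text
time: 2.92
eef_pos: [0.5686, -0.0825, 0.0807]
orientation: [3.141, -0.002, 0.24]
force: [0.5, 0.3, 0.1]
opening: 1.001
finger_force: 0.0
```

Emit:
drive_tool(series=[{"x": 0, "y": 0, "z": 0, "turn": 0}, {"x": 0, "y": 0, "z": 0, "turn": 0}, {"x": 0, "y": 0, "z": 0, "turn": 0}, {"x": 0, "y": 0, "z": 0, "turn": 0}, {"x": 0, "y": 0, "z": 0, "turn": 0}, {"x": 0, "y": 0, "z": 0, "turn": 0}], fingers=30, force=40)

```text
time: 3.68
eef_pos: [0.5679, -0.0824, 0.08]
orientation: [3.141, -0.001, 0.24]
force: [-1.8, -0.2, 5.4]
opening: 0.452
finger_force: 39.6
```

Emit:
drive_tool(series=[{"x": 0, "y": 0, "z": 0, "turn": -10}, {"x": 0, "y": 0, "z": 0, "turn": -20}, {"x": 0, "y": 0, "z": 0, "turn": -30}, {"x": 0, "y": 0, "z": 0, "turn": -40}, {"x": 0, "y": 0, "z": 0, "turn": -50}, {"x": 0, "y": 0, "z": 0, "turn": -60}, {"x": 0, "y": 0, "z": 0, "turn": -70}, {"x": 0, "y": 0, "z": 0, "turn": -80}, {"x": 0, "y": 0, "z": 0, "turn": -90}, {"x": 0, "y": 0, "z": 0, "turn": -100}])

```text
time: 4.92
eef_pos: [0.562, -0.0795, 0.0797]
orientation: [-3.133, -0.009, 1.99]
force: [-24.3, 13.8, 31.0]
opening: 0.455
finger_force: 42.0
```

Emit:
drive_tool(series=[{"x": 0, "y": 0, "z": 0, "turn": -8}, {"x": 0, "y": 0, "z": 0, "turn": -17}, {"x": 0, "y": 0, "z": 0, "turn": -17}, {"x": 0, "y": 0, "z": 0, "turn": -17}])

```text
time: 5.42
eef_pos: [0.5609, -0.0802, 0.0797]
orientation: [-3.134, -0.012, 2.282]
force: [-27.1, 10.8, 32.9]
opening: 0.458
finger_force: 42.2
```

```bash
python3 look.py w4; python3 - <<'E'
from h import *
pm=np.array([.561,.0145]);y=.25;R=np.array([[np.cos(y),-np.sin(y)],[np.sin(y),np.cos(y)]])
r=pm+R@[.01,.088]; a=wproj([[*r,.055]])[0]; b=proj("top",[[*r,.055]])[0]; print(r,a,b)
im=imaging.camera("top")[...,::-1]; cv2.imwrite("pics/top2.png",im)
w=cv2.imread("pics/w4.png"); 
def crop(i,c,h=35):
    c=np.clip(c.astype(int),h,[560-h,420-h]); return cv2.resize(i[c[1]-h:c[1]+h,c[0]-h:c[0]+h],(390,390),interpolation=cv2.INTER_CUBIC)
cv2.imwrite("pics/e3.png",np.hstack([crop(w,a),crop(im,b,16)]))
E
```

```text
5.425 [ 0.56093742 -0.08018553  0.07970918] [-3.13378019 -0.01150349  2.28191778] [-0.15  0.48  1.87  0.    0.8  -0.86]
[0.54891758 0.10223833] [482.78851259   2.53864264] [234.14778645 176.33340585]
```

View pics/e3.png

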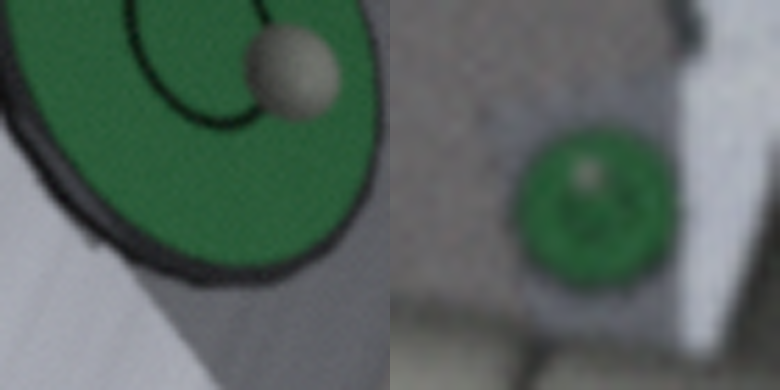

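The ball is now only off towards +x, with a little +y. I'll release, rise, and go to knob2.

Emit:
drive_tool(series=[{"x": 0, "y": 0, "z": 0, "turn": 0}, {"x": 0, "y": 0, "z": 0, "turn": 0}, {"x": 0, "y": 0, "z": 0, "turn": 0}, {"x": 0, "y": 0, "z": 0, "turn": 0}, {"x": 0, "y": 0, "z": -40, "turn": 0}, {"x": 0, "y": 0, "z": -80, "turn": 0}, {"x": 0, "y": 0, "z": -120, "turn": 0}, {"x": 0, "y": 0, "z": -120, "turn": 0}], fingers=85)

```text
time: 6.52
eef_pos: [0.5697, -0.0827, 0.2025]
orientation: [3.138, 0.005, 2.282]
force: [0.2, -0.9, -0.9]
opening: 0.995
finger_force: 0.0
```

```bash
python3 look.py w5; python3 - <<'E'
from kn import *
im=cv2.imread("pics/w5.png")
for K in ([.568,-.0828,.087],[.642,.062,.087]):
    p=wproj([K])[0]; print(p)
    if 35<p[0]<525 and 35<p[1]<385:
        k=knob(im,*p.astype(int),35); print(np.round(k,1), wunproj([k[2:4]],.085).round(4))
print(shift([.642,.062,.20]))
E
```

```text
6.525 [ 0.56971581 -0.08271998  0.20252251] [3.13765548 0.0045351  2.28211547] [-0.15  0.32  1.79  0.    1.03 -0.86]
[276.13420819 205.9792618 ]
[272.  198.5 272.1 198.5  26.5] [[ 0.562  -0.0807  0.085 ]]
[458.44836234 135.76453947]
[452.6 130.9 453.2 130.4  25.8] [[0.636 0.062 0.085]]
(array([ 61.5, 150. ,   0.8]), 0)
```

Emit:
drive_tool(series=[{"x": 20, "y": 45, "z": 0, "turn": 0}, {"x": 42, "y": 97, "z": 0, "turn": 0}, {"x": 65, "y": 147, "z": 0, "turn": 0}, {"x": 65, "y": 147, "z": 0, "turn": 0}, {"x": 65, "y": 147, "z": 0, "turn": 0}, {"x": 65, "y": 147, "z": 0, "turn": 0}])

```text
time: 7.32
eef_pos: [0.6358, 0.0616, 0.1986]
orientation: [-3.14, -0.001, 2.281]
force: [0.9, -0.8, -0.8]
opening: 0.994
finger_force: 0.0
```

```bash
python3 look.py w6; python3 - <<'E'
from kn import *
im=cv2.imread("pics/w6.png")
p=wproj([[.639,.062,.087]])[0]; k=knob(im,*p.astype(int),35); m=wunproj([k[2:4]],.085)[0]; print(m.round(4))
P,R=tool(); t=m-R@[.0037,0,0]; t[2]=.08; print(t, shift(t))
r=wproj([[.549,.102,.055]])[0].astype(int); print(r)
h=40; r=np.clip(r,h,[560-h,420-h]); cv2.imwrite("pics/e4.png",cv2.resize(im[r[1]-h:r[1]+h,r[0]-h:r[0]+h],(480,480),interpolation=cv2.INTER_CUBIC)); print(r)
E
```

```text
7.325 [0.63575314 0.06163889 0.19861909] [-3.14030045e+00 -5.83265313e-04  2.28116374e+00] [ 0.09  0.42  1.64 -0.    1.08 -0.62]
[0.6407 0.066  0.085 ]
[0.64316007 0.0632378  0.08      ] (array([ -3.5,   6.6, 118.9]), 0)
[229  94]
[229  94]
```

View pics/e4.png

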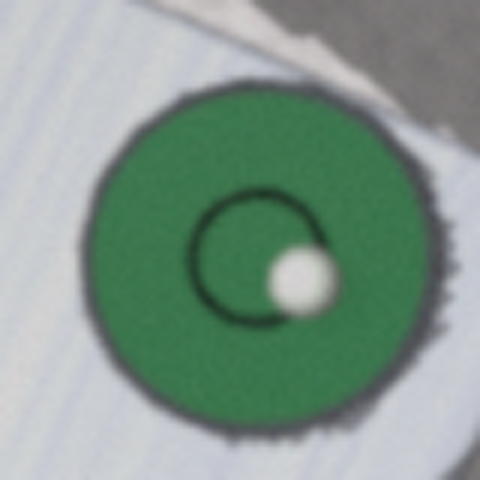

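```bash
sed -i 's/^T=tool().*/T=tool(); im=imaging.camera("wrist"); cv2.imwrite(f"pics\/{sys.argv[1]}.png",im[...,::-1]); np.savez(f"pics\/{sys.argv[1]}.npz",*T)/' look.py
echo 'def load(n):
    z=np.load(f"pics/{n}.npz"); return cv2.imread(f"pics/{n}.png"),(z["arr_0"],z["arr_1"])' >> h.py
python3 look.py w7; python3 - <<'E'
from kn import *
im,T=load("w7")
p=wproj([[.639,.062,.087]],T)[0]; k=knob(im,*p.astype(int),35); m=wunproj([k[2:4]],.085,T)[0]; print(m.round(4))
t=m-T[1]@[.0037,0,0]; t[2]=.08; print(t, shift(t))
y=.25;R=np.array([[np.cos(y),-np.sin(y)],[np.sin(y),np.cos(y)]])
r=wproj([[.549,.102,.055]],T)[0].astype(int); h=40
# ring & ball at w6 pixels, with w6 pose
from scipy.spatial.transform import Rotation as Ro
T6=(np.array([0.63575,.06164,.19862]),Ro.from_euler("xyz",[-3.1403,-.0006,2.28116]).as_matrix())
uv=np.array([[259,257],[303,280]])/6+[229-40,94-40]
a=wunproj(uv[:1],.054,T6)[0];b=wunproj(uv[1:],.059,T6)[0]; print(a,b,(b-a)[:2]@R*1000)
E
```

```text
7.375 [0.63593362 0.06160217 0.19892483] [-3.14078182e+00 -3.33284243e-04  2.28095347e+00] [ 0.09  0.42  1.64 -0.    1.08 -0.62]
[0.6404 0.0661 0.085 ]
[0.64278122 0.06333302 0.08      ] (array([ -3.1,   6.2, 119.1]), 0)
[0.55142157 0.10203594 0.054     ] [0.55871458 0.10384089 0.059     ] [ 7.5128401  -0.05547771]
```

Emit:
drive_tool(series=[{"x": -2, "y": 5.5, "z": 40, "turn": 0}, {"x": -2, "y": 5.5, "z": 80, "turn": 0}, {"x": -2, "y": 5.5, "z": 105, "turn": 0}, {"x": -2, "y": 5.5, "z": 119, "turn": 0}, {"x": -2, "y": 5.5, "z": 119, "turn": 0}, {"x": -2, "y": 5.5, "z": 119, "turn": 0}])

```text
time: 8.18
eef_pos: [0.6428, 0.0648, 0.0815]
orientation: [3.14, 0.001, 2.282]
force: [-0.3, 0.2, 0.6]
opening: 0.996
finger_force: 0.0
```

Emit:
drive_tool(series=[{"x": 0, "y": 0, "z": 0, "turn": 0}, {"x": 0, "y": 0, "z": 0, "turn": 0}, {"x": 0, "y": 0, "z": 0, "turn": 0}, {"x": 0, "y": 0, "z": 0, "turn": 0}, {"x": 0, "y": 0, "z": 0, "turn": 0}, {"x": 0, "y": 0, "z": 0, "turn": 0}], fingers=30)

```text
time: 8.93
eef_pos: [0.6409, 0.0639, 0.0811]
orientation: [-3.139, -0.0, 2.283]
force: [-6.1, -5.9, 10.4]
opening: 0.456
finger_force: 39.4
```

Emit:
drive_tool(series=[{"x": 0, "y": 0, "z": 0, "turn": 10}, {"x": 0, "y": 0, "z": 0, "turn": 20}, {"x": 0, "y": 0, "z": 0, "turn": 30}, {"x": 0, "y": 0, "z": 0, "turn": 40}, {"x": 0, "y": 0, "z": 0, "turn": 50}, {"x": 0, "y": 0, "z": 0, "turn": 60}, {"x": 0, "y": 0, "z": 0, "turn": 70}, {"x": 0, "y": 0, "z": 0, "turn": 73}, {"x": 0, "y": 0, "z": 0, "turn": 73}, {"x": 0, "y": 0, "z": 0, "turn": 73}])

```text
time: 10.18
eef_pos: [0.6401, 0.0638, 0.081]
orientation: [-3.139, 0.003, 1.008]
force: [-9.4, -5.4, 13.4]
opening: 0.454
finger_force: 39.7
```

Emit:
drive_tool(series=[{"x": 0, "y": 0, "z": 0, "turn": 0}, {"x": 0, "y": 0, "z": 0, "turn": 0}, {"x": 0, "y": 0, "z": 0, "turn": 0}, {"x": 0, "y": 0, "z": 0, "turn": 0}, {"x": 0, "y": 0, "z": -40, "turn": 0}, {"x": 0, "y": 0, "z": -80, "turn": 0}, {"x": 0, "y": 0, "z": -120, "turn": 0}, {"x": 0, "y": 0, "z": -120, "turn": 0}, {"x": 0, "y": 0, "z": -120, "turn": 0}], fingers=85)

```text
time: 11.3
eef_pos: [0.6416, 0.065, 0.1998]
orientation: [-3.141, 0.0, 1.008]
force: [-0.8, 0.1, -0.7]
opening: 0.998
finger_force: 0.0
```

```bash
python3 look.py w8; python3 - <<'E'
from kn import *
im,T=load("w8")
r=wproj([[.551,.102,.054]],T)[0].astype(int); print(r); h=40
r=np.clip(r,h,[560-h,420-h]); print(r); cv2.imwrite("pics/e5.png",cv2.resize(im[r[1]-h:r[1]+h,r[0]-h:r[0]+h],(480,480),interpolation=cv2.INTER_CUBIC))
E
```

```text
11.3 [0.641622   0.0649534  0.19979612] [-3.14118222e+00  3.07797209e-04  1.00824877e+00] [0.1  0.43 1.63 0.   1.09 0.66]
[174 214]
[174 214]
```

View pics/e5.png

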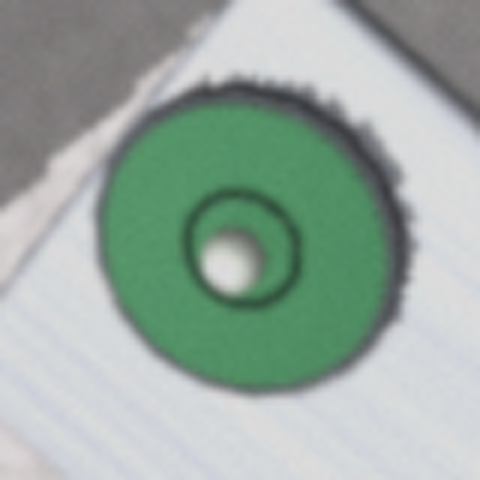

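The ball at (233,262) is inside the ring centred at (243,248). I'll quantify the residual and refine the plate pose.

```bash
python3 - <<'E'
from h import *
im,T=load("w8")
y=.25;R=np.array([[np.cos(y),-np.sin(y)],[np.sin(y),np.cos(y)]])
uv=np.array([[243,248],[233,262]])/6+[174-40,214-40]
a=wunproj(uv[:1],.054,T)[0];b=wunproj(uv[1:],.059,T)[0]; print(a,b,(b-a)[:2]@R*1000)
k1=np.array([.564,-.083]);k2=np.array([.640,.064]); d=k2-k1
yaw=np.arctan2(d[1],d[0])-np.arctan2(125,110); R=np.array([[np.cos(yaw),-np.sin(yaw)],[np.sin(yaw),np.cos(yaw)]])
pm=(k1+k2)/2-R@[.035,-.0325]; print(np.hypot(*d),np.degrees(yaw),pm, "ring pred",pm+R@[.01,.088])
# edge of platform direct: bright region corners view
g=wproj([[*(pm+R@[sx,sy]),.05] for sx,sy in[(.05,.115),(.05,-.075),(-.05,-.075),(-.05,.115)]],T); 
cv2.polylines(im,[g.astype(int).reshape(-1,1,2)],True,(0,0,255),1); cv2.imwrite("pics/e6.png",im)
E
```

```text
[0.55043452 0.10117366 0.054     ] [0.55009664 0.10089406 0.059     ] [-0.39655017 -0.18731334]
0.16548413821270005 14.008505877687593 [0.56017376 0.01356114] ring pred [0.54857456 0.10136466]
```

View pics/e6.png

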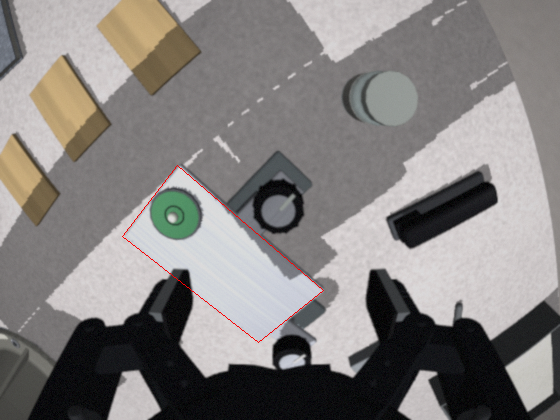

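The fit is good: plate_mid is (0.560, 0.014) at yaw 14°, and the ball is 0.5 mm off, so the platform is level. Now I'll hover over the right-hand books, tool x along the long sides.

```bash
cat > meas.py <<'E'
from seg import *
import sys
np.set_printoptions(suppress=True)
def meas(n,zb=.016):
    im,T=load(n); hsv=cv2.cvtColor(im,cv2.COLOR_BGR2HSV); H,S,V=[hsv[...,i].astype(int) for i in range(3)]
    k=np.ones((3,3),np.uint8)
    for name,m,z in (("board",(H>8)&(H<28)&(S>70)&(V>60),.008),("grey",(H>100)&(H<130)&(S>18)&(S<90)&(V>35)&(V<165),.016)):
        m=cv2.morphologyEx(m.astype(np.uint8),cv2.MORPH_OPEN,k)
        for c in cv2.findContours(m,cv2.RETR_EXTERNAL,cv2.CHAIN_APPROX_NONE)[0]:
            if cv2.contourArea(c)<800: continue
            W=wunproj(c[:,0,:],z,T)[:,:2]
            (x,y),(w,h),a=cv2.minAreaRect((W*1000).astype(np.float32)); a=a+90 if h>w else a
            print(name,c[:,0].mean(0).round(),np.round([x,y,min(w,h),max(w,h)],1),round(a%180,1))
if __name__=="__main__": meas(sys.argv[1])
E
python3 -c "
from h import *
print(shift([.46,-.22,.31],1.66))"
```

```text
(array([-337.8,   -1.5, -110.5]), np.float64(-37.3))
```

Emit:
drive_tool(series=[{"x": -45, "y": 0, "z": -50, "turn": -8}, {"x": -95, "y": 0, "z": -80, "turn": -16}, {"x": -145, "y": 0, "z": -110, "turn": -25}, {"x": -195, "y": 0, "z": -110, "turn": -33}, {"x": -245, "y": 0, "z": -110, "turn": -37}, {"x": -295, "y": 0, "z": -110, "turn": -37}, {"x": -338, "y": 0, "z": -110, "turn": -37}, {"x": -338, "y": 0, "z": -110, "turn": -37}, {"x": -338, "y": 0, "z": -110, "turn": -37}, {"x": -338, "y": 0, "z": -110, "turn": -37}])

```text
time: 12.6
eef_pos: [0.4621, -0.2202, 0.3098]
orientation: [-3.141, -0.001, 1.655]
force: [-0.3, 0.5, -0.5]
opening: 0.993
finger_force: 0.0
```

```bash
python3 look.py w9; python3 meas.py w9
```

```text
12.6 [ 0.46209084 -0.22015408  0.30978294] [-3.14099586e+00 -6.26534323e-04  1.65501527e+00] [-0.45  0.12  1.79  0.    1.23 -0.53]
grey [263. 289.] [ 455.5 -421.6   62.8  103.5] 98.1
grey [295. 205.] [ 490.9 -280.4   63.2  105.3] 84.4
grey [207. 186.] [ 367.1 -262.4   65.   104.2] 100.5
```

```bash
cat > go.py <<'E'
from h import *
import sys
a=list(map(float,sys.argv[1:])); print(*shift(a[:3],np.radians(a[3])))
E
python3 go.py .4905 -.281 .014 84.5
```

```text
[-63.2  23.3 295.8] 10.3
```

Emit:
drive_tool(series=[{"x": -30, "y": 12, "z": 50, "turn": 5}, {"x": -63, "y": 23, "z": 100, "turn": 10}, {"x": -63, "y": 23, "z": 150, "turn": 10.3}, {"x": -63, "y": 23, "z": 200, "turn": 10.3}, {"x": -63, "y": 23, "z": 250, "turn": 10.3}, {"x": -63, "y": 23, "z": 275, "turn": 10.3}, {"x": -63, "y": 23, "z": 290, "turn": 10.3}, {"x": -63, "y": 23, "z": 294, "turn": 10.3}, {"x": -63, "y": 23, "z": 296, "turn": 10.3}, {"x": -63, "y": 23, "z": 296, "turn": 10.3}])

```text
time: 13.9
eef_pos: [0.4905, -0.2821, 0.0152]
orientation: [3.14, 0.001, 1.474]
force: [-0.5, 0.3, 0.5]
opening: 0.997
finger_force: 0.0
```

Emit:
drive_tool(series=[{"x": 0, "y": 0, "z": 0, "turn": 0}, {"x": 0, "y": 0, "z": 0, "turn": 0}, {"x": 0, "y": 0, "z": 0, "turn": 0}, {"x": 0, "y": 0, "z": 0, "turn": 0}, {"x": 0, "y": 0, "z": 0, "turn": 0}], fingers=50, force=40)

```text
time: 14.52
eef_pos: [0.4902, -0.2821, 0.0152]
orientation: [3.141, 0.0, 1.474]
force: [-1.5, 1.8, 6.6]
opening: 0.736
finger_force: 43.0
```

```bash
python3 -c "
from h import *
s=telemetry.observe();print(s['eef_pos'],s['opening'])"; python3 go.py .5602 .0136 .22 104
```

```text
[ 0.49018843 -0.2820576   0.01524978] 0.7358646523223338
[ 301.    41.3 -204.8] -19.5
```

Emit:
drive_tool(series=[{"x": 0, "y": 0, "z": -40, "turn": 0}, {"x": 0, "y": 0, "z": -90, "turn": 0}, {"x": 20, "y": 3, "z": -140, "turn": 0}, {"x": 60, "y": 8, "z": -170, "turn": -5}, {"x": 110, "y": 15, "z": -190, "turn": -10}, {"x": 165, "y": 23, "z": -205, "turn": -15}, {"x": 220, "y": 30, "z": -205, "turn": -19.5}, {"x": 270, "y": 37, "z": -205, "turn": -19.5}, {"x": 301, "y": 41, "z": -205, "turn": -19.5}, {"x": 301, "y": 41, "z": -205, "turn": -19.5}])

```text
time: 15.78
eef_pos: [0.5599, 0.0158, 0.2194]
orientation: [3.141, -0.0, 1.817]
force: [-0.5, -0.4, -1.1]
opening: 0.734
finger_force: 45.9
```

```bash
python3 -c "
from h import *
s=telemetry.observe();print(s['eef_pos'],s['opening'],s['force'])"; python3 go.py .5602 .0136 .066 104
```

```text
[0.55986747 0.01575046 0.21944365] 0.7338074335538913 [-0.53018113 -0.44517836 -1.08905745]
[ -2.2  -0.3 153.4] 0.1
```

Emit:
drive_tool(series=[{"x": -2, "y": 0, "z": 50, "turn": 0}, {"x": -2, "y": 0, "z": 100, "turn": 0}, {"x": -2, "y": 0, "z": 130, "turn": 0}, {"x": -2, "y": 0, "z": 145, "turn": 0}, {"x": -2, "y": 0, "z": 151, "turn": 0}, {"x": -2, "y": 0, "z": 153, "turn": 0}, {"x": -2, "y": 0, "z": 153, "turn": 0}])

```text
time: 16.65
eef_pos: [0.5609, 0.0118, 0.0672]
orientation: [3.14, 0.0, 1.815]
force: [0.2, 0.8, -1.3]
opening: 0.732
finger_force: 45.8
```

Emit:
drive_tool(series=[{"x": 0, "y": 0, "z": 0, "turn": 0}, {"x": 0, "y": 0, "z": 0, "turn": 0}, {"x": 0, "y": 0, "z": 0, "turn": 0}, {"x": 0, "y": 0, "z": -20, "turn": 0}, {"x": 0, "y": 0, "z": -60, "turn": 0}, {"x": 0, "y": 0, "z": -110, "turn": 0}, {"x": 0, "y": 0, "z": -160, "turn": 0}, {"x": 0, "y": 0, "z": -210, "turn": 0}, {"x": 0, "y": 0, "z": -240, "turn": 0}, {"x": 0, "y": 0, "z": -240, "turn": 0}], fingers=85)

```text
time: 17.9
eef_pos: [0.5614, 0.0119, 0.309]
orientation: [3.137, 0.001, 1.815]
force: [-0.1, -0.7, -1.1]
opening: 0.997
finger_force: 0.0
```

```bash
cat > stack.py <<'E'
# top object of the stack in plate frame: python3 stack.py pic ztop kind
from seg import *
import sys
def stack(n,zt,kind):
    im,T=load(n); hsv=cv2.cvtColor(im,cv2.COLOR_BGR2HSV); H,S,V=[hsv[...,i].astype(int) for i in range(3)]
    m=(H>8)&(H<28)&(S>60)&(V>50) if kind=="board" else (H>100)&(H<130)&(S>18)&(S<90)&(V>35)&(V<175)
    m=cv2.morphologyEx(m.astype(np.uint8),cv2.MORPH_OPEN,np.ones((3,3),np.uint8))
    for c in cv2.findContours(m,cv2.RETR_EXTERNAL,cv2.CHAIN_APPROX_NONE)[0]:
        W=wunproj(c[:,0,:],zt,T)[:,:2]
        if cv2.contourArea(c)<1500 or np.hypot(*(W.mean(0)-[.5602,.0136]))>.06: continue
        (x,y),(w,h),a=cv2.minAreaRect((W*1000).astype(np.float32)); a=a+90 if h>w else a
        d=np.array([x-560.2,y-13.6]); t=np.radians(14)
        print("plate x,y",(d@[np.cos(t),np.sin(t)]).round(1),(d@[-np.sin(t),np.cos(t)]).round(1),"size",round(min(w,h),1),round(max(w,h),1),"yaw err",round(a%180-104,1))
stack(sys.argv[1],float(sys.argv[2]),sys.argv[3])
E
python3 look.py w10; python3 stack.py w10 .066 book; python3 meas.py w10; python3 go.py .487 .268 .31 93; python3 go.py .487 .268 .014 93
```

```text
17.9 [0.56141351 0.01193642 0.3090294 ] [3.13665784e+00 1.09959646e-03 1.81460361e+00] [ 0.02  0.2   1.7   0.    1.24 -0.23]
plate x,y 1.9 -1.0 size 66.2 105.5 yaw err 0.2
board [358.  13.] [613.8 240.6  48.1  66.9] 5.0
grey [125. 290.] [ 366.8 -262.1   63.4  103.6] 100.4
grey [277. 168.] [565.    2.2  75.1 119.7] 104.2
[266.2  -9.5  -3.1] 11.0
[266.4 -10.  292.9] 11.0
```

View pics/w10.png

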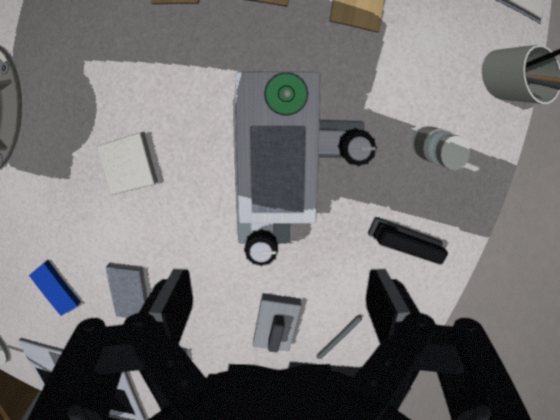

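The book lies centred on the platform, at (277,168). Before gripping an 8 mm board I'll work out how far the fingertips reach when open, from their pixels at (190,270) and (370,270).

```bash
python3 - <<'E'
from h import *
im,T=load("w10")
for z in (-10,-5,0,5,10,14):
    P=[T[0]+T[1]@np.array([x,y,z])/1000 for x,y in((11,-42.7),(11,42.7),(-11,42.7))]
    print(z,wproj(P,T).round(0).tolist())
cv2.imwrite("pics/e7.png",cv2.resize(im[240:360,130:250],(600,600),interpolation=cv2.INTER_CUBIC))
E
```

```text
-10 [[179.0, 276.0], [373.0, 277.0], [366.0, 316.0]]
-5 [[181.0, 271.0], [370.0, 271.0], [364.0, 310.0]]
0 [[184.0, 265.0], [368.0, 266.0], [362.0, 304.0]]
5 [[187.0, 260.0], [365.0, 260.0], [360.0, 298.0]]
10 [[189.0, 256.0], [363.0, 256.0], [358.0, 293.0]]
14 [[191.0, 252.0], [361.0, 252.0], [356.0, 288.0]]
```

View pics/e7.png

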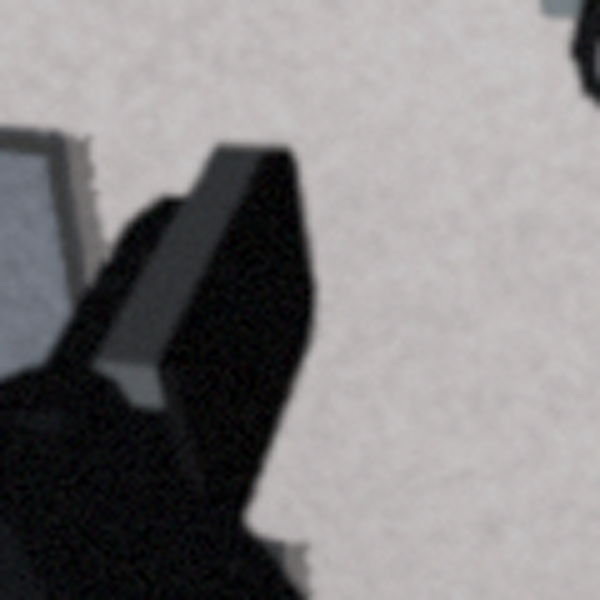

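The open fingertips sit roughly level with the TCP, and linkage geometry puts them about 6 mm ahead at 68 mm opening. Boards therefore need the TCP at about 0.009. I'll hover over the left group.

Emit:
drive_tool(series=[{"x": 50, "y": -2, "z": 0, "turn": 3}, {"x": 100, "y": -4, "z": 0, "turn": 6}, {"x": 150, "y": -6, "z": 0, "turn": 11}, {"x": 200, "y": -8, "z": 0, "turn": 11}, {"x": 240, "y": -9, "z": 0, "turn": 11}, {"x": 240, "y": -9, "z": 0, "turn": 11}, {"x": 240, "y": -9, "z": 0, "turn": 11}])

```text
time: 18.82
eef_pos: [0.493, 0.2421, 0.305]
orientation: [-3.14, 0.001, 1.623]
force: [0.9, 0.5, 0.1]
opening: 0.994
finger_force: 0.0
```

```bash
python3 look.py w11; python3 meas.py w11; python3 go.py .487 .268 .0095 93
```

```text
18.825 [0.49303443 0.24208644 0.30495824] [-3.13968294e+00  1.24154656e-03  1.62322490e+00] [ 0.45  0.18  1.73 -0.    1.24  0.4 ]
board [187. 151.] [368.  250.3  67.6 106.1] 97.0
board [366. 145.] [610.6 271.   67.4 106.7] 95.3
board [275. 139.] [487.9 271.8  66.7 104.6] 92.8
grey [317. 326.] [572.3 -32.6  77.9 127.1] 103.2
grey [245.  28.] [440.8 419.4  64.   85. ] 79.9
[ 26.8  -4.5 295.8] -0.1
```

Emit:
drive_tool(series=[{"x": 28, "y": -4, "z": 50, "turn": 0}, {"x": 28, "y": -4, "z": 100, "turn": 0}, {"x": 28, "y": -4, "z": 150, "turn": 0}, {"x": 28, "y": -4, "z": 200, "turn": 0}, {"x": 28, "y": -4, "z": 250, "turn": 0}, {"x": 28, "y": -4, "z": 280, "turn": 0}, {"x": 28, "y": -4, "z": 292, "turn": 0}, {"x": 28, "y": -4, "z": 296, "turn": 0}, {"x": 28, "y": -4, "z": 296, "turn": 0}])

```text
time: 20.0
eef_pos: [0.4888, 0.2704, 0.0111]
orientation: [3.14, -0.001, 1.622]
force: [0.4, -0.2, -0.2]
opening: 0.996
finger_force: 0.0
```

Emit:
drive_tool(series=[{"x": 0, "y": 0, "z": 0, "turn": 0}, {"x": 0, "y": 0, "z": 0, "turn": 0}, {"x": 0, "y": 0, "z": 0, "turn": 0}, {"x": 0, "y": 0, "z": 0, "turn": 0}, {"x": 0, "y": 0, "z": 0, "turn": 0}], fingers=55)

```text
time: 20.62
eef_pos: [0.4888, 0.2707, 0.0119]
orientation: [3.14, -0.001, 1.623]
force: [-1.6, -1.3, 10.1]
opening: 0.771
finger_force: 42.1
```

```bash
python3 go.py .5602 .0136 .22 104
```

```text
[-260.3   58.3 -208.2] -11.0
```

Emit:
drive_tool(series=[{"x": 0, "y": 0, "z": -15, "turn": 0}, {"x": 0, "y": 0, "z": -50, "turn": 0}, {"x": 0, "y": 0, "z": -100, "turn": 0}, {"x": 0, "y": 0, "z": -150, "turn": 0}, {"x": -20, "y": 5, "z": -190, "turn": 0}, {"x": -60, "y": 14, "z": -208, "turn": -3}, {"x": -110, "y": 25, "z": -208, "turn": -6}, {"x": -160, "y": 36, "z": -208, "turn": -9}, {"x": -210, "y": 47, "z": -208, "turn": -11}, {"x": -260, "y": 58, "z": -208, "turn": -11}])

```text
time: 21.88
eef_pos: [0.5597, 0.0122, 0.2197]
orientation: [3.14, 0.0, 1.815]
force: [-0.4, 0.4, -0.4]
opening: 0.774
finger_force: 44.9
```

```bash
python3 look.py w12; python3 go.py .5602 .0136 .079 104; python3 - <<'E'
from h import *
im,T=load("w12"); cv2.imwrite("pics/e8.png",cv2.resize(im[150:400],(800,357)))
E
```

```text
21.875 [0.55973494 0.01218221 0.21974755] [3.13993578e+00 2.90112344e-04 1.81526047e+00] [ 0.02  0.28  1.8   0.    1.06 -0.23]
[  7.    0.3 140.8] -0.1
```

View pics/e8.png

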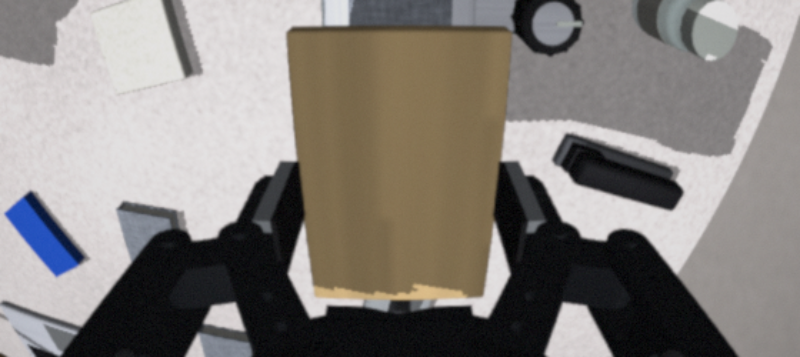

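Emit:
drive_tool(series=[{"x": 0, "y": 0, "z": 0, "turn": 0}, {"x": 0, "y": 0, "z": 50, "turn": 0}, {"x": 0, "y": 0, "z": 100, "turn": 0}, {"x": 0, "y": 0, "z": 125, "turn": 0}, {"x": 0, "y": 0, "z": 135, "turn": 0}, {"x": 0, "y": 0, "z": 139, "turn": 0}, {"x": 0, "y": 0, "z": 141, "turn": 0}, {"x": 0, "y": 0, "z": 141, "turn": 0}])

```text
time: 22.92
eef_pos: [0.56, 0.0138, 0.0782]
orientation: [3.14, 0.0, 1.815]
force: [-0.3, 1.1, -0.4]
opening: 0.771
finger_force: 44.9
```

Emit:
drive_tool(series=[{"x": 0, "y": 0, "z": 0, "turn": 0}, {"x": 0, "y": 0, "z": 0, "turn": 0}, {"x": 0, "y": 0, "z": 0, "turn": 0}, {"x": 0, "y": 0, "z": -20, "turn": 0}, {"x": 0, "y": 0, "z": -60, "turn": 0}, {"x": 0, "y": 0, "z": -110, "turn": 0}, {"x": 0, "y": 0, "z": -160, "turn": 0}, {"x": 0, "y": 0, "z": -210, "turn": 0}, {"x": 0, "y": 0, "z": -230, "turn": 0}, {"x": 0, "y": 0, "z": -230, "turn": 0}], fingers=85)

```text
time: 24.18
eef_pos: [0.5602, 0.0137, 0.3089]
orientation: [3.138, 0.001, 1.814]
force: [-0.1, -0.1, -0.1]
opening: 1.0
finger_force: 0.0
```

```bash
python3 look.py w13; python3 stack.py w13 .074 board; python3 meas.py w13; python3 go.py .367 -.262 .22 100; python3 go.py .367 -.262 .012 100
```

```text
24.175 [0.56020506 0.01370814 0.30889452] [3.13832360e+00 7.32618684e-04 1.81446734e+00] [ 0.02  0.19  1.7   0.    1.24 -0.22]
plate x,y 1.5 1.1 size 66.3 106.8 yaw err -0.1
board [278. 169.] [565.    1.   77.9 124.5] 103.9
board [359.  14.] [613.8 241.2  49.9  67.6] 6.2
grey [126. 291.] [ 366.6 -261.7   63.3  102.6] 100.3
[-221.1 -253.3   87.1] 4.0
[-221.  -253.5  295.1] 4.0
```

Emit:
drive_tool(series=[{"x": -31, "y": -36, "z": 0, "turn": 0}, {"x": -63, "y": -72, "z": 0, "turn": 1}, {"x": -95, "y": -108, "z": 10, "turn": 2}, {"x": -126, "y": -145, "z": 30, "turn": 3}, {"x": -158, "y": -181, "z": 60, "turn": 4}, {"x": -190, "y": -217, "z": 90, "turn": 4}, {"x": -221, "y": -253, "z": 120, "turn": 4}, {"x": -221, "y": -253, "z": 160, "turn": 4}, {"x": -221, "y": -253, "z": 210, "turn": 4}, {"x": -221, "y": -253, "z": 240, "turn": 4}])

```text
time: 25.48
eef_pos: [0.3649, -0.2605, 0.064]
orientation: [-3.138, -0.003, 1.744]
force: [0.8, -0.0, 0.4]
opening: 0.999
finger_force: 0.0
```

```bash
python3 go.py .367 -.262 .012 100.3
```

```text
[-2.1  2.  51.9] -0.4
```

Emit:
drive_tool(series=[{"x": -1, "y": 1, "z": 25, "turn": 0}, {"x": -1, "y": 1, "z": 42, "turn": 0}, {"x": -1, "y": 1, "z": 50, "turn": 0}, {"x": -1, "y": 1, "z": 53, "turn": 0}, {"x": -1, "y": 1, "z": 53, "turn": 0}])

```text
time: 26.1
eef_pos: [0.3684, -0.2626, 0.0144]
orientation: [-3.142, -0.0, 1.745]
force: [0.4, -0.5, 0.3]
opening: 0.998
finger_force: 0.0
```

Emit:
drive_tool(series=[{"x": 0, "y": 0, "z": 0, "turn": 0}, {"x": 0, "y": 0, "z": 0, "turn": 0}, {"x": 0, "y": 0, "z": 0, "turn": 0}, {"x": 0, "y": 0, "z": 0, "turn": 0}, {"x": 0, "y": 0, "z": 0, "turn": 0}], fingers=50)

```text
time: 26.72
eef_pos: [0.3686, -0.2628, 0.0151]
orientation: [3.141, 0.001, 1.745]
force: [-1.8, 1.2, 6.3]
opening: 0.736
finger_force: 42.4
```

```bash
python3 go.py .5602 .0136 .22 104
```

```text
[ 238.9  236.7 -205. ] -4.0
```

Emit:
drive_tool(series=[{"x": 0, "y": 0, "z": -40, "turn": 0}, {"x": 0, "y": 0, "z": -90, "turn": 0}, {"x": 15, "y": 15, "z": -140, "turn": 0}, {"x": 45, "y": 45, "z": -175, "turn": 0}, {"x": 80, "y": 80, "z": -205, "turn": -1}, {"x": 115, "y": 115, "z": -205, "turn": -2}, {"x": 155, "y": 153, "z": -205, "turn": -4}, {"x": 190, "y": 189, "z": -205, "turn": -4}, {"x": 220, "y": 218, "z": -205, "turn": -4}, {"x": 239, "y": 237, "z": -205, "turn": -4}])

```text
time: 27.98
eef_pos: [0.5612, 0.0156, 0.2196]
orientation: [3.141, -0.0, 1.816]
force: [0.6, -0.6, -1.2]
opening: 0.729
finger_force: 46.3
```

Emit:
drive_tool(series=[{"x": 0, "y": 0, "z": 0, "turn": 0}, {"x": 0, "y": 0, "z": 0, "turn": 0}, {"x": 0, "y": 0, "z": 0, "turn": 0}])

```text
time: 28.35
eef_pos: [0.5599, 0.013, 0.2194]
orientation: [-3.141, 0.0, 1.814]
force: [0.4, -0.7, -1.4]
opening: 0.732
finger_force: 46.3
```

```bash
python3 go.py .5602 .0136 .0895 104
```

```text
[  0.5   0.5 129.9] -0.1
```

Emit:
drive_tool(series=[{"x": 0, "y": 0, "z": 50, "turn": 0}, {"x": 0, "y": 0, "z": 95, "turn": 0}, {"x": 0, "y": 0, "z": 118, "turn": 0}, {"x": 0, "y": 0, "z": 126, "turn": 0}, {"x": 0, "y": 0, "z": 129, "turn": 0}, {"x": 0, "y": 0, "z": 130, "turn": 0}, {"x": 0, "y": 0, "z": 130, "turn": 0}])

```text
time: 29.22
eef_pos: [0.5611, 0.0138, 0.0902]
orientation: [3.14, 0.0, 1.814]
force: [0.0, 0.7, -1.3]
opening: 0.731
finger_force: 46.2
```

Emit:
drive_tool(series=[{"x": 0, "y": 0, "z": 0, "turn": 0}, {"x": 0, "y": 0, "z": 0, "turn": 0}, {"x": 0, "y": 0, "z": 0, "turn": 0}, {"x": 0, "y": 0, "z": -20, "turn": 0}, {"x": 0, "y": 0, "z": -60, "turn": 0}, {"x": 0, "y": 0, "z": -110, "turn": 0}, {"x": 0, "y": 0, "z": -160, "turn": 0}, {"x": 0, "y": 0, "z": -210, "turn": 0}, {"x": 0, "y": 0, "z": -220, "turn": 0}, {"x": 0, "y": 0, "z": -220, "turn": 0}], fingers=85)

```text
time: 30.48
eef_pos: [0.5605, 0.0138, 0.3095]
orientation: [3.141, 0.0, 1.815]
force: [0.6, -1.3, -0.2]
opening: 0.996
finger_force: 0.0
```

```bash
python3 look.py w14; python3 stack.py w14 .09 book; python3 go.py .3675 .249 .22 97; python3 go.py .3675 .249 .0095 97
```

```text
30.475 [0.56054289 0.0137935  0.30949911] [3.14067905e+00 1.87984330e-04 1.81451357e+00] [ 0.02  0.2   1.7   0.    1.25 -0.22]
plate x,y 4.1 -1.0 size 64.8 103.5 yaw err -0.6
[ 274.7 -129.9   88.5] 7.0
[ 274.6 -129.7  299. ] 7.0
```

Emit:
drive_tool(series=[{"x": 40, "y": -19, "z": 0, "turn": 0}, {"x": 85, "y": -40, "z": 0, "turn": 2}, {"x": 130, "y": -61, "z": 20, "turn": 4}, {"x": 175, "y": -82, "z": 50, "turn": 7}, {"x": 220, "y": -104, "z": 80, "turn": 7}, {"x": 260, "y": -123, "z": 120, "turn": 7}, {"x": 275, "y": -130, "z": 160, "turn": 7}, {"x": 275, "y": -130, "z": 205, "turn": 7}, {"x": 275, "y": -130, "z": 245, "turn": 7}, {"x": 275, "y": -130, "z": 245, "turn": 7}])

```text
time: 31.78
eef_pos: [0.3648, 0.2473, 0.061]
orientation: [-3.134, 0.004, 1.693]
force: [0.6, 0.2, 0.7]
opening: 0.998
finger_force: 0.0
```

```bash
python3 go.py .3675 .249 .0095 97
```

```text
[ 1.6  3.3 51.5] -0.0
```

Emit:
drive_tool(series=[{"x": 1, "y": 1, "z": 25, "turn": 0}, {"x": 1, "y": 1, "z": 42, "turn": 0}, {"x": 1, "y": 1, "z": 50, "turn": 0}, {"x": 1, "y": 1, "z": 52, "turn": 0}, {"x": 1, "y": 1, "z": 52, "turn": 0}])

```text
time: 32.4
eef_pos: [0.3692, 0.2506, 0.0129]
orientation: [3.141, -0.0, 1.692]
force: [-0.5, 0.5, -0.4]
opening: 0.992
finger_force: 0.0
```

Emit:
drive_tool(series=[{"x": 0, "y": 0, "z": 0, "turn": 0}, {"x": 0, "y": 0, "z": 0, "turn": 0}, {"x": 0, "y": 0, "z": 0, "turn": 0}, {"x": 0, "y": 0, "z": 0, "turn": 0}, {"x": 0, "y": 0, "z": 0, "turn": 0}], fingers=55)

```text
time: 33.02
eef_pos: [0.3661, 0.2499, 0.0144]
orientation: [-3.136, 0.001, 1.69]
force: [-17.7, 2.5, 50.4]
opening: 0.765
finger_force: 36.8
```

```bash
python3 go.py .5602 .0136 .22 104
```

```text
[-257.9  163.5 -206.3] -7.2
```

The tips pressed on the table as they swung forward, with 50 N. I'll reopen, raise 2 mm and regrip.

Emit:
drive_tool(series=[{"x": 0, "y": 0, "z": 0, "turn": 0}, {"x": 0, "y": 0, "z": 0, "turn": 0}, {"x": 0, "y": 0, "z": -2, "turn": 0}, {"x": 0, "y": 0, "z": -2, "turn": 0}], fingers=85)

```text
time: 33.52
eef_pos: [0.3689, 0.2504, 0.0143]
orientation: [3.142, 0.0, 1.692]
force: [-0.7, 0.6, 0.4]
opening: 0.994
finger_force: 0.0
```

Emit:
drive_tool(series=[{"x": 0, "y": 0, "z": 0, "turn": 0}, {"x": 0, "y": 0, "z": 0, "turn": 0}, {"x": 0, "y": 0, "z": 0, "turn": 0}, {"x": 0, "y": 0, "z": 0, "turn": 0}, {"x": 0, "y": 0, "z": 0, "turn": 0}], fingers=55)

```text
time: 34.15
eef_pos: [0.3683, 0.2498, 0.0166]
orientation: [-3.14, 0.001, 1.693]
force: [-7.6, -9.4, 57.7]
opening: 0.691
finger_force: 43.5
```

```bash
python3 go.py .5602 .0136 .22 104
```

```text
[-258.1  161.3 -203.4] -7.0
```

Opening 0.691 is less than the board width, so the tips rode up on top and the grip was too high, not too low. I'll open, lift and look.

Emit:
drive_tool(series=[{"x": 0, "y": 0, "z": 0, "turn": 0}, {"x": 0, "y": 0, "z": 0, "turn": 0}, {"x": 0, "y": 0, "z": -20, "turn": 0}, {"x": 0, "y": 0, "z": -60, "turn": 0}, {"x": 0, "y": 0, "z": -110, "turn": 0}, {"x": 0, "y": 0, "z": -110, "turn": 0}, {"x": 0, "y": 0, "z": -110, "turn": 0}], fingers=85)

```text
time: 35.02
eef_pos: [0.3685, 0.2502, 0.1238]
orientation: [-3.141, 0.0, 1.692]
force: [0.3, -0.4, -1.3]
opening: 0.994
finger_force: 0.0
```

```bash
python3 look.py w15; python3 meas.py w15; python3 go.py .3675 .249 .008 97
```

```text
35.025 [0.36851171 0.2501885  0.12383459] [-3.14118592e+00  1.86061441e-04  1.69239340e+00] [0.59 0.25 2.11 0.   0.78 0.47]
board [518. 212.] [610.1 271.3  67.7 107.1] 95.2
board [274. 200.] [366.1 250.7  67.  106.6] 96.8
grey [395.  29.] [437.4 409.   65.3  67.9] 80.1
[ -0.8  -0.6 115.3] -0.0
```

Emit:
drive_tool(series=[{"x": 0, "y": -2, "z": 50, "turn": 0}, {"x": 0, "y": -2, "z": 90, "turn": 0}, {"x": 0, "y": -2, "z": 108, "turn": 0}, {"x": 0, "y": -2, "z": 114, "turn": 0}, {"x": 0, "y": -2, "z": 116, "turn": 0}, {"x": 0, "y": -2, "z": 116, "turn": 0}, {"x": 0, "y": -2, "z": 116, "turn": 0}])

```text
time: 35.95
eef_pos: [0.3673, 0.2505, 0.0089]
orientation: [3.14, -0.001, 1.692]
force: [0.3, -0.5, 0.7]
opening: 0.996
finger_force: 0.0
```

Emit:
drive_tool(series=[{"x": 0, "y": 0, "z": 0, "turn": 0}, {"x": 0, "y": 0, "z": 0, "turn": 0}, {"x": 0, "y": 0, "z": 0, "turn": 0}, {"x": 0, "y": 0, "z": 0, "turn": 0}, {"x": 0, "y": 0, "z": 0, "turn": 0}], fingers=55)

```text
time: 36.58
eef_pos: [0.3671, 0.2503, 0.0091]
orientation: [3.141, -0.0, 1.692]
force: [-1.8, -1.5, 11.2]
opening: 0.778
finger_force: 41.8
```

```bash
python3 go.py .5602 .0136 .22 104
```

```text
[-258.3  163.1 -210.9] -7.0
```

Emit:
drive_tool(series=[{"x": 0, "y": 0, "z": -40, "turn": 0}, {"x": 0, "y": 0, "z": -90, "turn": 0}, {"x": -15, "y": 10, "z": -140, "turn": 0}, {"x": -45, "y": 28, "z": -175, "turn": 0}, {"x": -85, "y": 54, "z": -205, "turn": -2}, {"x": -125, "y": 79, "z": -211, "turn": -4}, {"x": -170, "y": 107, "z": -211, "turn": -7}, {"x": -210, "y": 133, "z": -211, "turn": -7}, {"x": -240, "y": 152, "z": -211, "turn": -7}, {"x": -258, "y": 163, "z": -211, "turn": -7}])

```text
time: 37.83
eef_pos: [0.5606, 0.0125, 0.2193]
orientation: [3.142, 0.0, 1.813]
force: [0.6, -0.3, -1.1]
opening: 0.777
finger_force: 46.9
```

Emit:
drive_tool(series=[{"x": 0, "y": 0, "z": 0, "turn": 0}, {"x": 0, "y": 0, "z": 0, "turn": 0}, {"x": 0, "y": 0, "z": 0, "turn": 0}])

```text
time: 38.2
eef_pos: [0.5593, 0.0147, 0.2193]
orientation: [-3.141, -0.0, 1.816]
force: [0.2, 0.1, -0.7]
opening: 0.777
finger_force: 46.9
```

```bash
python3 go.py .5602 .0136 .0995 104
```

```text
[ -1.4   0.6 119.8] 0.0
```

Emit:
drive_tool(series=[{"x": -1, "y": 0, "z": 50, "turn": 0}, {"x": -1, "y": 0, "z": 90, "turn": 0}, {"x": -1, "y": 0, "z": 109, "turn": 0}, {"x": -1, "y": 0, "z": 116, "turn": 0}, {"x": -1, "y": 0, "z": 119, "turn": 0}, {"x": -1, "y": 0, "z": 120, "turn": 0}, {"x": -1, "y": 0, "z": 120, "turn": 0}])

```text
time: 39.08
eef_pos: [0.5606, 0.0129, 0.1]
orientation: [3.14, 0.0, 1.815]
force: [-0.9, 0.4, -0.9]
opening: 0.779
finger_force: 46.9
```

Emit:
drive_tool(series=[{"x": 0, "y": 0, "z": 0, "turn": 0}, {"x": 0, "y": 0, "z": 0, "turn": 0}, {"x": 0, "y": 0, "z": 0, "turn": 0}, {"x": 0, "y": 0, "z": -20, "turn": 0}, {"x": 0, "y": 0, "z": -60, "turn": 0}, {"x": 0, "y": 0, "z": -110, "turn": 0}, {"x": 0, "y": 0, "z": -160, "turn": 0}, {"x": 0, "y": 0, "z": -210, "turn": 0}, {"x": 0, "y": 0, "z": -210, "turn": 0}, {"x": 0, "y": 0, "z": -210, "turn": 0}], fingers=85)

```text
time: 40.33
eef_pos: [0.5598, 0.0128, 0.3088]
orientation: [-3.141, -0.0, 1.814]
force: [0.3, -0.2, -0.4]
opening: 0.999
finger_force: 0.0
```

```bash
python3 look.py w16; python3 stack.py w16 .098 board; python3 go.py .4555 -.4216 .012 98.5
```

```text
40.325 [0.55980555 0.01282962 0.30881494] [-3.14121727e+00 -1.05287189e-04  1.81445387e+00] [ 0.02  0.2   1.7   0.    1.25 -0.22]
plate x,y 1.9 0.7 size 66.7 110.6 yaw err -0.0
[-396.6 -205.1  296.3] 5.5
```

Emit:
drive_tool(series=[{"x": -45, "y": -23, "z": 0, "turn": 0}, {"x": -95, "y": -49, "z": 0, "turn": 2}, {"x": -145, "y": -75, "z": 0, "turn": 4}, {"x": -195, "y": -101, "z": 20, "turn": 5.5}, {"x": -245, "y": -127, "z": 50, "turn": 5.5}, {"x": -295, "y": -153, "z": 80, "turn": 5.5}, {"x": -345, "y": -179, "z": 110, "turn": 5.5}, {"x": -385, "y": -199, "z": 150, "turn": 5.5}, {"x": -397, "y": -205, "z": 200, "turn": 5.5}, {"x": -397, "y": -205, "z": 240, "turn": 5.5}])

```text
time: 41.62
eef_pos: [0.455, -0.422, 0.0654]
orientation: [-3.139, -0.003, 1.717]
force: [-0.1, 0.8, -0.1]
opening: 0.996
finger_force: 0.0
```

Emit:
drive_tool(series=[{"x": 0, "y": 0, "z": 0, "turn": 0}, {"x": 0, "y": 0, "z": 0, "turn": 0}])

```text
time: 41.88
eef_pos: [0.4573, -0.4218, 0.0698]
orientation: [-3.142, -0.0, 1.719]
force: [0.1, 1.0, -0.1]
opening: 0.996
finger_force: 0.0
```

```bash
python3 go.py .4555 -.4216 .012 98.5
```

```text
[ 0.5 -1.7 57.8] -0.0
```

Emit:
drive_tool(series=[{"x": 0, "y": -1, "z": 25, "turn": 0}, {"x": 0, "y": -1, "z": 46, "turn": 0}, {"x": 0, "y": -1, "z": 54, "turn": 0}, {"x": 0, "y": -1, "z": 57, "turn": 0}, {"x": 0, "y": -1, "z": 57, "turn": 0}])

```text
time: 42.5
eef_pos: [0.4563, -0.4222, 0.0127]
orientation: [3.141, 0.0, 1.719]
force: [0.5, -0.4, 0.1]
opening: 0.995
finger_force: 0.0
```

Emit:
drive_tool(series=[{"x": 0, "y": 0, "z": 0, "turn": 0}, {"x": 0, "y": 0, "z": 0, "turn": 0}, {"x": 0, "y": 0, "z": 0, "turn": 0}, {"x": 0, "y": 0, "z": 0, "turn": 0}, {"x": 0, "y": 0, "z": 0, "turn": 0}], fingers=50)

```text
time: 43.12
eef_pos: [0.4563, -0.4223, 0.0131]
orientation: [3.141, 0.001, 1.719]
force: [0.1, 1.1, 6.0]
opening: 0.738
finger_force: 44.2
```

```bash
python3 go.py .5602 .0136 .22 104
```

```text
[ 415.7  167.  -207.1] -5.5
```

Emit:
drive_tool(series=[{"x": 0, "y": 0, "z": -45, "turn": 0}, {"x": 10, "y": 4, "z": -95, "turn": 0}, {"x": 40, "y": 16, "z": -145, "turn": 0}, {"x": 85, "y": 34, "z": -180, "turn": -1}, {"x": 135, "y": 54, "z": -207, "turn": -2}, {"x": 190, "y": 76, "z": -207, "turn": -4}, {"x": 245, "y": 98, "z": -207, "turn": -5.5}, {"x": 300, "y": 120, "z": -207, "turn": -5.5}, {"x": 355, "y": 143, "z": -207, "turn": -5.5}, {"x": 400, "y": 161, "z": -207, "turn": -5.5}])

```text
time: 44.38
eef_pos: [0.5566, -0.0004, 0.2195]
orientation: [3.141, 0.0, 1.815]
force: [0.2, -0.2, -0.3]
opening: 0.738
finger_force: 45.3
```

Emit:
drive_tool(series=[{"x": 16, "y": 6, "z": 0, "turn": 0}, {"x": 16, "y": 6, "z": 0, "turn": 0}, {"x": 16, "y": 6, "z": 0, "turn": 0}, {"x": 16, "y": 6, "z": 0, "turn": 0}])

```text
time: 44.88
eef_pos: [0.5582, 0.013, 0.2193]
orientation: [-3.142, 0.0, 1.813]
force: [0.1, -0.1, -1.6]
opening: 0.735
finger_force: 45.3
```

```bash
python3 go.py .5602 .0136 .1118 104
```

```text
[1.000e-01 2.100e+00 1.075e+02] -0.1
```

Emit:
drive_tool(series=[{"x": 0, "y": 1, "z": 45, "turn": 0}, {"x": 0, "y": 1, "z": 80, "turn": 0}, {"x": 0, "y": 1, "z": 97, "turn": 0}, {"x": 0, "y": 1, "z": 104, "turn": 0}, {"x": 0, "y": 1, "z": 107, "turn": 0}, {"x": 0, "y": 1, "z": 108, "turn": 0}, {"x": 0, "y": 1, "z": 108, "turn": 0}])

```text
time: 45.75
eef_pos: [0.5598, 0.0146, 0.112]
orientation: [3.14, 0.0, 1.815]
force: [0.5, 0.7, -1.2]
opening: 0.737
finger_force: 45.2
```

Emit:
drive_tool(series=[{"x": 0, "y": 0, "z": 0, "turn": 0}, {"x": 0, "y": 0, "z": 0, "turn": 0}, {"x": 0, "y": 0, "z": 0, "turn": 0}, {"x": 0, "y": 0, "z": -20, "turn": 0}, {"x": 0, "y": 0, "z": -60, "turn": 0}, {"x": 0, "y": 0, "z": -110, "turn": 0}, {"x": 0, "y": 0, "z": -160, "turn": 0}, {"x": 0, "y": 0, "z": -197, "turn": 0}, {"x": 0, "y": 0, "z": -197, "turn": 0}, {"x": 0, "y": 0, "z": -197, "turn": 0}], fingers=85)

```text
time: 47.0
eef_pos: [0.5589, 0.0145, 0.3076]
orientation: [-3.141, -0.0, 1.815]
force: [0.2, 0.3, -0.1]
opening: 0.997
finger_force: 0.0
```

```bash
python3 look.py w17; python3 stack.py w17 .114 book; python3 go.py .6105 .269 .0085 95.2
```

```text
47.0 [0.55888749 0.01452664 0.30755754] [-3.14074196e+00 -1.95511829e-04  1.81456209e+00] [ 0.02  0.2   1.7   0.    1.24 -0.22]
plate x,y 0.7 -0.3 size 63.9 107.2 yaw err 0.3
[234.3 112.4 298.4] 8.8
```

Emit:
drive_tool(series=[{"x": 40, "y": 19, "z": 0, "turn": 2}, {"x": 85, "y": 41, "z": 0, "turn": 4}, {"x": 130, "y": 62, "z": 20, "turn": 6}, {"x": 175, "y": 84, "z": 50, "turn": 8.8}, {"x": 215, "y": 103, "z": 90, "turn": 8.8}, {"x": 234, "y": 112, "z": 140, "turn": 8.8}, {"x": 234, "y": 112, "z": 190, "turn": 8.8}, {"x": 234, "y": 112, "z": 235, "turn": 8.8}, {"x": 234, "y": 112, "z": 235, "turn": 8.8}, {"x": 234, "y": 112, "z": 235, "turn": 8.8}])

```text
time: 48.3
eef_pos: [0.612, 0.2687, 0.074]
orientation: [3.141, -0.0, 1.661]
force: [-0.0, 0.1, 0.0]
opening: 0.997
finger_force: 0.0
```

```bash
python3 look.py w18; python3 meas.py w18; python3 go.py .6105 .269 .008 95.2
```

```text
48.3 [0.61197864 0.26870568 0.07399495] [ 3.14136731e+00 -8.17313854e-05  1.66078507e+00] [0.41 0.6  1.65 0.   0.88 0.32]
board [275. 218.] [610.9 271.7  66.9 107.1] 95.3
grey [466.  98.] [756.7 393.9  84.7 122. ] 5.4
grey [47. 35.] [442.1 400.   45.   73.7] 169.3
[ 0.2 -2.3 67. ] -0.0
```

Emit:
drive_tool(series=[{"x": 1, "y": -1, "z": 30, "turn": 0}, {"x": 1, "y": -1, "z": 50, "turn": 0}, {"x": 1, "y": -1, "z": 61, "turn": 0}, {"x": 1, "y": -1, "z": 66, "turn": 0}, {"x": 1, "y": -1, "z": 66, "turn": 0}, {"x": 1, "y": -1, "z": 66, "turn": 0}])

```text
time: 49.1
eef_pos: [0.6109, 0.2697, 0.0079]
orientation: [3.141, -0.0, 1.661]
force: [-0.0, 0.5, -0.5]
opening: 0.994
finger_force: 0.0
```

Emit:
drive_tool(series=[{"x": 0, "y": 0, "z": 0, "turn": 0}, {"x": 0, "y": 0, "z": 0, "turn": 0}, {"x": 0, "y": 0, "z": 0, "turn": 0}, {"x": 0, "y": 0, "z": 0, "turn": 0}, {"x": 0, "y": 0, "z": 0, "turn": 0}], fingers=55)

```text
time: 49.72
eef_pos: [0.6109, 0.2697, 0.0082]
orientation: [3.141, -0.0, 1.661]
force: [-1.2, -1.1, 5.8]
opening: 0.78
finger_force: 44.6
```

```bash
python3 go.py .5602 .0136 .22 104
```

```text
[-250.5  -73.3 -212. ] -8.8
```

Emit:
drive_tool(series=[{"x": 0, "y": 0, "z": -45, "turn": 0}, {"x": 0, "y": 0, "z": -95, "turn": 0}, {"x": -10, "y": -3, "z": -145, "turn": 0}, {"x": -35, "y": -10, "z": -190, "turn": -2}, {"x": -75, "y": -22, "z": -212, "turn": -4}, {"x": -120, "y": -35, "z": -212, "turn": -6}, {"x": -165, "y": -48, "z": -212, "turn": -8.8}, {"x": -205, "y": -60, "z": -212, "turn": -8.8}, {"x": -235, "y": -69, "z": -212, "turn": -8.8}, {"x": -250, "y": -73, "z": -212, "turn": -8.8}])

```text
time: 50.98
eef_pos: [0.5599, 0.0127, 0.2195]
orientation: [3.141, 0.0, 1.813]
force: [0.2, 0.4, -0.7]
opening: 0.782
finger_force: 45.7
```

Emit:
drive_tool(series=[{"x": 0, "y": 0, "z": 0, "turn": 0}, {"x": 0, "y": 0, "z": 0, "turn": 0}, {"x": 0, "y": 0, "z": 0, "turn": 0}, {"x": 0, "y": 0, "z": 0, "turn": 0}])

```text
time: 51.48
eef_pos: [0.5604, 0.0147, 0.2192]
orientation: [-3.141, -0.0, 1.816]
force: [0.8, 0.5, -1.3]
opening: 0.777
finger_force: 45.7
```

```bash
python3 go.py .5602 .0136 .123 104
```

```text
[-1.  -0.4 96.2] 0.0
```

Emit:
drive_tool(series=[{"x": -1, "y": 0, "z": 40, "turn": 0}, {"x": -1, "y": 0, "z": 72, "turn": 0}, {"x": -1, "y": 0, "z": 87, "turn": 0}, {"x": -1, "y": 0, "z": 94, "turn": 0}, {"x": -1, "y": 0, "z": 96, "turn": 0}, {"x": -1, "y": 0, "z": 96, "turn": 0}])

```text
time: 52.22
eef_pos: [0.5611, 0.0131, 0.1241]
orientation: [3.14, 0.0, 1.815]
force: [0.3, 0.2, -0.1]
opening: 0.776
finger_force: 45.6
```

Emit:
drive_tool(series=[{"x": 0, "y": 0, "z": 0, "turn": 0}, {"x": 0, "y": 0, "z": 0, "turn": 0}, {"x": 0, "y": 0, "z": 0, "turn": 0}, {"x": 0, "y": 0, "z": -20, "turn": 0}, {"x": 0, "y": 0, "z": -60, "turn": 0}, {"x": 0, "y": 0, "z": -110, "turn": 0}, {"x": 0, "y": 0, "z": -160, "turn": 0}, {"x": 0, "y": 0, "z": -187, "turn": 0}, {"x": 0, "y": 0, "z": -187, "turn": 0}, {"x": 0, "y": 0, "z": -187, "turn": 0}], fingers=85)

```text
time: 53.48
eef_pos: [0.56, 0.013, 0.3093]
orientation: [-3.14, -0.0, 1.814]
force: [0.1, 0.7, -0.7]
opening: 0.997
finger_force: 0.0
```

```bash
python3 look.py w19; python3 stack.py w19 .122 board; python3 go.py .441 .40 .22 81; python3 go.py .441 .424 .012 81
```

```text
53.475 [0.55996044 0.01301492 0.30927625] [-3.14034981e+00 -3.23848438e-04  1.81448048e+00] [ 0.02  0.2   1.7   0.    1.25 -0.22]
plate x,y 2.6 2.1 size 66.6 112.1 yaw err -0.0
[404.2 -21.7  89.1] 23.0
[427.4 -15.4 297.1] 23.0
```

Now to hover over book A at far left and measure before descending.

Emit:
drive_tool(series=[{"x": 45, "y": -2, "z": 0, "turn": 4}, {"x": 95, "y": -5, "z": 0, "turn": 8}, {"x": 145, "y": -8, "z": 0, "turn": 12}, {"x": 195, "y": -10, "z": 20, "turn": 16}, {"x": 245, "y": -13, "z": 40, "turn": 20}, {"x": 295, "y": -15, "z": 60, "turn": 23}, {"x": 345, "y": -18, "z": 80, "turn": 23}, {"x": 385, "y": -20, "z": 90, "turn": 23}, {"x": 404, "y": -22, "z": 90, "turn": 23}, {"x": 404, "y": -22, "z": 90, "turn": 23}])

```text
time: 54.78
eef_pos: [0.4411, 0.4002, 0.2195]
orientation: [-3.141, 0.001, 1.415]
force: [-0.2, -0.8, 0.5]
opening: 0.993
finger_force: 0.0
```

Emit:
drive_tool(series=[{"x": 0, "y": 0, "z": 0, "turn": 0}, {"x": 0, "y": 0, "z": 0, "turn": 0}, {"x": 0, "y": 0, "z": 0, "turn": 0}])

```text
time: 55.15
eef_pos: [0.4421, 0.3991, 0.2206]
orientation: [3.141, -0.0, 1.412]
force: [-0.3, -0.0, -0.3]
opening: 0.997
finger_force: 0.0
```

```bash
python3 look.py w20; python3 meas.py w20;  python3 go.py .441 .424 .012 81
```

```text
55.15 [0.44212923 0.39906087 0.22059089] [ 3.14129424e+00 -2.33932127e-04  1.41204366e+00] [ 0.73  0.33  1.72 -0.    1.09  0.89]
grey [273. 149.] [442.4 430.   62.4 103.3] 79.5
[ 24.3  -5.  208.6] -0.1
```

Emit:
drive_tool(series=[{"x": 28, "y": -4, "z": 40, "turn": 1}, {"x": 28, "y": -4, "z": 90, "turn": 1}, {"x": 28, "y": -4, "z": 140, "turn": 1}, {"x": 28, "y": -4, "z": 180, "turn": 1}, {"x": 28, "y": -4, "z": 200, "turn": 1}, {"x": 28, "y": -4, "z": 207, "turn": 1}, {"x": 28, "y": -4, "z": 208, "turn": 1}, {"x": 28, "y": -4, "z": 208, "turn": 1}])

```text
time: 56.2
eef_pos: [0.4429, 0.4288, 0.0137]
orientation: [3.14, -0.002, 1.396]
force: [-0.2, 1.4, 0.2]
opening: 0.991
finger_force: 0.0
```

Emit:
drive_tool(series=[{"x": 0, "y": 0, "z": 0, "turn": 0}, {"x": 0, "y": 0, "z": 0, "turn": 0}, {"x": 0, "y": 0, "z": 0, "turn": 0}, {"x": 0, "y": 0, "z": 0, "turn": 0}, {"x": 0, "y": 0, "z": 0, "turn": 0}], fingers=50)

```text
time: 56.82
eef_pos: [0.4425, 0.4285, 0.0135]
orientation: [3.141, -0.001, 1.396]
force: [-1.8, -1.9, 6.8]
opening: 0.738
finger_force: 43.1
```

```bash
python3 go.py .5602 .0136 .22 104
```

```text
[-387.8  188.3 -206.8] -24.0
```

Emit:
drive_tool(series=[{"x": 0, "y": 0, "z": -45, "turn": 0}, {"x": -5, "y": 2, "z": -95, "turn": 0}, {"x": -35, "y": 17, "z": -145, "turn": -3}, {"x": -75, "y": 36, "z": -190, "turn": -7}, {"x": -120, "y": 58, "z": -207, "turn": -11}, {"x": -170, "y": 83, "z": -207, "turn": -15}, {"x": -220, "y": 107, "z": -207, "turn": -19}, {"x": -270, "y": 131, "z": -207, "turn": -24}, {"x": -320, "y": 155, "z": -207, "turn": -24}, {"x": -360, "y": 175, "z": -207, "turn": -24}])

```text
time: 58.08
eef_pos: [0.5519, 0.041, 0.2197]
orientation: [3.141, 0.0, 1.814]
force: [0.4, 0.4, -1.3]
opening: 0.738
finger_force: 46.3
```

```bash
python3 go.py .5602 .0136 .22 104
```

```text
[-28.6   1.5  -0.3] -0.1
```

Emit:
drive_tool(series=[{"x": -20, "y": 1, "z": 0, "turn": 0}, {"x": -30, "y": 1, "z": 0, "turn": 0}, {"x": -30, "y": 1, "z": 0, "turn": 0}, {"x": -30, "y": 1, "z": 0, "turn": 0}, {"x": -30, "y": 1, "z": 0, "turn": 0}])

```text
time: 58.7
eef_pos: [0.5597, 0.0152, 0.2193]
orientation: [-3.142, -0.0, 1.816]
force: [-1.4, -0.1, -1.3]
opening: 0.731
finger_force: 46.3
```

```bash
python3 go.py .5602 .0136 .1365 104
```

```text
[-1.7  0.1 82.8] 0.0
```

Emit:
drive_tool(series=[{"x": -2, "y": 0, "z": 35, "turn": 0}, {"x": -2, "y": 0, "z": 60, "turn": 0}, {"x": -2, "y": 0, "z": 74, "turn": 0}, {"x": -2, "y": 0, "z": 80, "turn": 0}, {"x": -2, "y": 0, "z": 82, "turn": 0}, {"x": -2, "y": 0, "z": 83, "turn": 0}, {"x": -2, "y": 0, "z": 83, "turn": 0}])

```text
time: 59.58
eef_pos: [0.5608, 0.0122, 0.1368]
orientation: [3.141, 0.0, 1.814]
force: [0.2, -0.2, -1.6]
opening: 0.734
finger_force: 46.2
```

Emit:
drive_tool(series=[{"x": 0, "y": 0, "z": 0, "turn": 0}, {"x": 0, "y": 0, "z": 0, "turn": 0}, {"x": 0, "y": 0, "z": 0, "turn": 0}, {"x": 0, "y": 0, "z": -20, "turn": 0}, {"x": 0, "y": 0, "z": -60, "turn": 0}, {"x": 0, "y": 0, "z": -110, "turn": 0}, {"x": 0, "y": 0, "z": -160, "turn": 0}, {"x": 0, "y": 0, "z": -174, "turn": 0}, {"x": 0, "y": 0, "z": -174, "turn": 0}, {"x": 0, "y": 0, "z": -174, "turn": 0}], fingers=85)

```text
time: 60.82
eef_pos: [0.5596, 0.0122, 0.3085]
orientation: [-3.139, -0.001, 1.814]
force: [0.4, -0.3, 0.3]
opening: 0.994
finger_force: 0.0
```

```bash
python3 look.py w21; python3 stack.py w21 .138 book; python3 go.py .622 -.22 .31 70
```

```text
60.825 [0.55955019 0.01223074 0.30849703] [-3.13899353e+00 -6.15177297e-04  1.81447653e+00] [ 0.02  0.2   1.7   0.    1.25 -0.22]
plate x,y 0.9 -1.3 size 63.7 105.5 yaw err -0.2
[-240.4    4.6   -1.8] 34.0
```

View pics/w21.png

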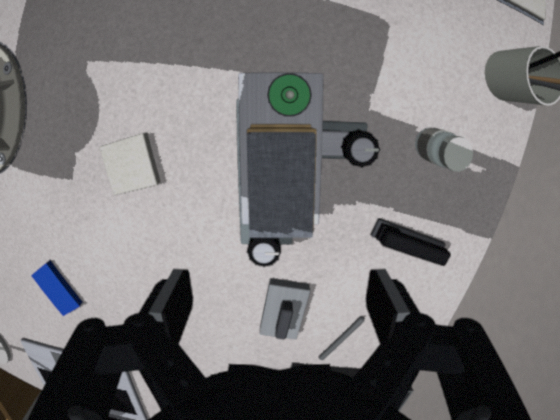

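The stack is neat, with the book on top at (281,180) and the ball still centred at (290,95). The weight is at (286,308). I'll hover over it and measure.

Emit:
drive_tool(series=[{"x": -50, "y": 0, "z": 0, "turn": 0}, {"x": -100, "y": 0, "z": 0, "turn": 0}, {"x": -150, "y": 0, "z": 0, "turn": 0}, {"x": -200, "y": 0, "z": 0, "turn": 0}, {"x": -235, "y": 0, "z": 0, "turn": 0}, {"x": -235, "y": 0, "z": 0, "turn": 0}, {"x": -235, "y": 0, "z": 0, "turn": 0}, {"x": -235, "y": 0, "z": 0, "turn": 0}])

```text
time: 61.88
eef_pos: [0.6169, -0.2146, 0.3099]
orientation: [-3.141, -0.001, 1.816]
force: [0.6, -0.0, 0.7]
opening: 0.995
finger_force: 0.0
```

```bash
python3 look.py w22; python3 - <<'E'
from h import *
im,T=load("w22")
c=wproj([[.622,-.254,.03]],T)[0].astype(int); print(c)
h=50; cv2.imwrite("pics/e9.png",cv2.resize(im[c[1]-h:c[1]+h,c[0]-h:c[0]+h],(600,600),interpolation=cv2.INTER_CUBIC))
E
```

```text
61.875 [ 0.61687154 -0.21462054  0.309856  ] [-3.14097395e+00 -7.50051874e-04  1.81558399e+00] [-0.34  0.35  1.5   0.    1.3  -0.58]
[274 194]
```

View pics/e9.png

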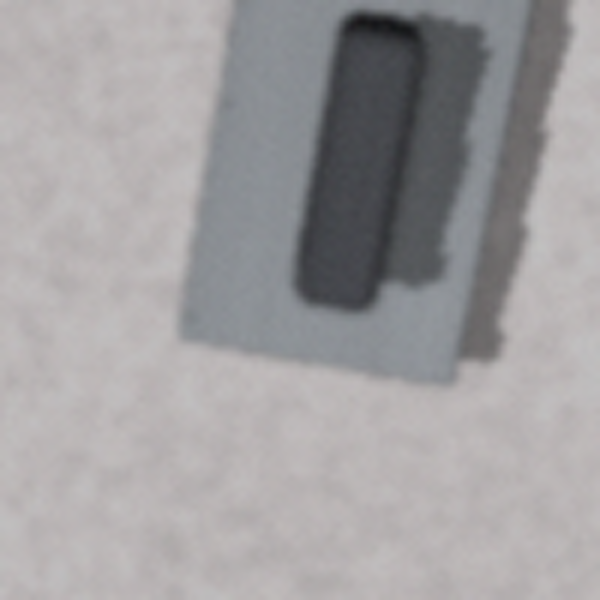

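The bar's top face has crop corners at about (345,30), (425,35), (378,308) and (295,298).

```bash
python3 - <<'E'
from h import *
im,T=load("w22")
uv=np.array([[345,28],[425,36],[378,308],[295,298]])/6+[224,144]
W=wunproj(uv,.052,T)[:,:2]; c=W.mean(0); d=(W[0]+W[1]-W[2]-W[3])/2
print(c,np.linalg.norm(d),np.linalg.norm(W[0]-W[1]),np.degrees(np.arctan2(d[1],d[0])))
s=np.array([[182,338],[455,382]])/6+[224,144]; S=wunproj(s,.022,T)[:,:2]; e=S[1]-S[0]; print(np.linalg.norm(e),np.degrees(np.arctan2(e[1],e[0]))+90, "slab centre",S.mean(0)+ .052*np.array([-e[1],e[0]])/np.linalg.norm(e))
E
python3 go.py .622 -.235 .042 95
```

```text
[ 0.62569952 -0.21762345] 0.0575040639778737 0.016069008348922536 94.37226527018282
0.062496080453492496 94.3492476129276 slab centre [ 0.62571319 -0.21729515]
[-2.110e+01  1.000e-01  2.681e+02] 9.0
```

```bash
python3 go.py .6257 -.2185 .042 94.4
```

```text
[ -6.    7.7 268.1] 9.6
```

Emit:
drive_tool(series=[{"x": -6, "y": 8, "z": 40, "turn": 5}, {"x": -6, "y": 8, "z": 90, "turn": 9.6}, {"x": -6, "y": 8, "z": 140, "turn": 9.6}, {"x": -6, "y": 8, "z": 190, "turn": 9.6}, {"x": -6, "y": 8, "z": 235, "turn": 9.6}, {"x": -6, "y": 8, "z": 258, "turn": 9.6}, {"x": -6, "y": 8, "z": 266, "turn": 9.6}, {"x": -6, "y": 8, "z": 268, "turn": 9.6}, {"x": -6, "y": 8, "z": 268, "turn": 9.6}])

```text
time: 63.05
eef_pos: [0.6271, -0.2198, 0.0435]
orientation: [3.14, 0.001, 1.647]
force: [0.9, 0.8, 0.9]
opening: 0.995
finger_force: 0.0
```

Emit:
drive_tool(series=[{"x": 0, "y": 0, "z": 0, "turn": 0}, {"x": 0, "y": 0, "z": 0, "turn": 0}, {"x": 0, "y": 0, "z": 0, "turn": 0}, {"x": 0, "y": 0, "z": 0, "turn": 0}, {"x": 0, "y": 0, "z": 0, "turn": 0}, {"x": 0, "y": 0, "z": 0, "turn": 0}, {"x": 0, "y": 0, "z": 0, "turn": 0}, {"x": 0, "y": 0, "z": 0, "turn": 0}], fingers=5, force=80)

```text
time: 64.05
eef_pos: [0.6259, -0.2198, 0.0426]
orientation: [-3.141, -0.0, 1.647]
force: [-3.2, 0.1, 5.8]
opening: 0.196
finger_force: 80.1
```

```bash
python3 go.py .5602 .0136 .25 104
```

```text
[ 237.7  -47.9 -207.3] -9.6
```

Emit:
drive_tool(series=[{"x": 0, "y": 0, "z": -35, "turn": 0}, {"x": 0, "y": 0, "z": -80, "turn": 0}, {"x": 0, "y": 0, "z": -130, "turn": 0}, {"x": 10, "y": -2, "z": -175, "turn": 0}, {"x": 40, "y": -8, "z": -207, "turn": -2}, {"x": 85, "y": -17, "z": -207, "turn": -5}, {"x": 130, "y": -26, "z": -207, "turn": -8}, {"x": 175, "y": -35, "z": -207, "turn": -9.6}, {"x": 215, "y": -43, "z": -207, "turn": -9.6}, {"x": 238, "y": -48, "z": -207, "turn": -9.6}])

```text
time: 65.3
eef_pos: [0.5586, 0.0158, 0.248]
orientation: [-3.139, -0.001, 1.816]
force: [0.1, 0.0, -6.6]
opening: 0.199
finger_force: 80.2
```

Emit:
drive_tool(series=[{"x": 0, "y": 0, "z": 0, "turn": 0}, {"x": 0, "y": 0, "z": 0, "turn": 0}, {"x": 0, "y": 0, "z": 0, "turn": 0}, {"x": 0, "y": 0, "z": 0, "turn": 0}, {"x": 0, "y": 0, "z": 0, "turn": 0}])

```text
time: 65.92
eef_pos: [0.5604, 0.0136, 0.2492]
orientation: [-3.141, -0.0, 1.814]
force: [-1.0, -0.3, -7.1]
opening: 0.192
finger_force: 80.2
```

```bash
python3 look.py w23; python3 go.py .5602 .0136 .1816 104; python3 - <<'E'
from h import *
im,T=load("w23"); cv2.imwrite("pics/e10.png",cv2.resize(im[60:420,100:460],(600,600)))
E
```

```text
65.925 [0.56041745 0.01356668 0.2491909 ] [-3.14145620e+00 -4.27019994e-05  1.81389834e+00] [ 0.02  0.25  1.77  0.    1.12 -0.22]
[ 0.  -0.2 67.7] -0.1
```

View pics/e10.png

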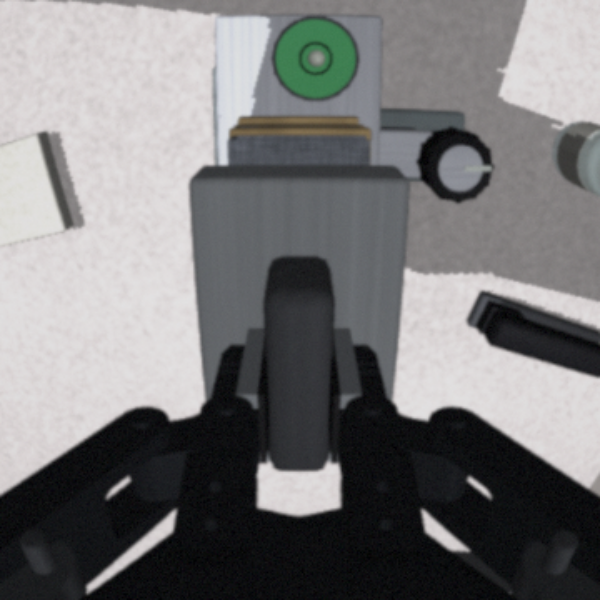

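The weight hangs level and squared, with its slab edge at row 182 parallel to the stack. The ball at (316,58) is centred. I'll set it down.

Emit:
drive_tool(series=[{"x": 0, "y": 0, "z": 30, "turn": 0}, {"x": 0, "y": 0, "z": 50, "turn": 0}, {"x": 0, "y": 0, "z": 60, "turn": 0}, {"x": 0, "y": 0, "z": 65, "turn": 0}, {"x": 0, "y": 0, "z": 67, "turn": 0}, {"x": 0, "y": 0, "z": 67, "turn": 0}, {"x": 0, "y": 0, "z": 67, "turn": 0}])

```text
time: 66.85
eef_pos: [0.5607, 0.014, 0.1828]
orientation: [3.141, 0.0, 1.814]
force: [-0.9, -0.4, -7.3]
opening: 0.191
finger_force: 80.1
```

Emit:
drive_tool(series=[{"x": 0, "y": 0, "z": 0, "turn": 0}, {"x": 0, "y": 0, "z": 0.5, "turn": 0}, {"x": 0, "y": 0, "z": 0.5, "turn": 0}])

```text
time: 67.22
eef_pos: [0.5604, 0.014, 0.1818]
orientation: [3.142, -0.0, 1.815]
force: [0.5, -0.1, -8.4]
opening: 0.192
finger_force: 80.1
```

Emit:
drive_tool(series=[{"x": 0, "y": 0, "z": 0.5, "turn": 0}, {"x": 0, "y": 0, "z": 1, "turn": 0}, {"x": 0, "y": 0, "z": 1.2, "turn": 0}, {"x": 0, "y": 0, "z": 1.2, "turn": 0}])

```text
time: 67.72
eef_pos: [0.5604, 0.014, 0.1806]
orientation: [3.142, -0.0, 1.815]
force: [-1.1, 0.1, -7.0]
opening: 0.195
finger_force: 80.6
```

Emit:
drive_tool(series=[{"x": 0, "y": 0, "z": 0.5, "turn": 0}, {"x": 0, "y": 0, "z": 1, "turn": 0}, {"x": 0, "y": 0, "z": 1, "turn": 0}, {"x": 0, "y": 0, "z": 1, "turn": 0}])

```text
time: 68.22
eef_pos: [0.5605, 0.014, 0.1805]
orientation: [3.141, 0.0, 1.815]
force: [-3.2, -1.2, 4.3]
opening: 0.192
finger_force: 82.3
```

Contact, at +4 N. I'll release and rise.

Emit:
drive_tool(series=[{"x": 0, "y": 0, "z": 0, "turn": 0}, {"x": 0, "y": 0, "z": 0, "turn": 0}, {"x": 0, "y": 0, "z": 0, "turn": 0}, {"x": 0, "y": 0, "z": -20, "turn": 0}, {"x": 0, "y": 0, "z": -50, "turn": 0}, {"x": 0, "y": 0, "z": -90, "turn": 0}, {"x": 0, "y": 0, "z": -130, "turn": 0}, {"x": -30, "y": 0, "z": -150, "turn": 0}, {"x": -60, "y": 0, "z": -150, "turn": 0}, {"x": -60, "y": 0, "z": -150, "turn": 0}], fingers=85)

```text
time: 69.47
eef_pos: [0.5753, -0.0457, 0.3298]
orientation: [3.141, 0.001, 1.813]
force: [0.1, 0.4, -0.1]
opening: 1.0
finger_force: 0.0
```

```bash
python3 look.py w24; python3 - <<'E'
from h import *
im,T=load("w24"); t=np.radians(14); R=np.array([[np.cos(t),-np.sin(t)],[np.sin(t),np.cos(t)]])
def box(a,b,z,o=(0,0)): return wproj([[*(np.array([.5602,.0136])+R@[sx*a+o[0],sy*b+o[1]]),z] for sx,sy in((1,1),(1,-1),(-1,-1),(-1,1))],T).astype(int).reshape(-1,1,2)
J=cv2.resize(im,None,fx=2,fy=2,interpolation=cv2.INTER_CUBIC)
cv2.polylines(J,[box(.032,.052,.160)*2],True,(0,0,255),1)
c=wproj([[.5602,.0136,.1]],T)[0].astype(int)*2; x0=max(0,min(c[0]-330,460)); y0=max(0,min(c[1]-300,240))
cv2.imwrite("pics/e11.png",J[y0:y0+600,x0:x0+660])
s=imaging.camera("scene"); cv2.imwrite("pics/scene1.png",s[...,::-1])
E
```

```text
69.475 [ 0.57526619 -0.04570363  0.32978922] [3.14092718e+00 5.73329642e-04 1.81259381e+00] [-0.08  0.21  1.64 -0.    1.29 -0.32]
```

View pics/e11.png

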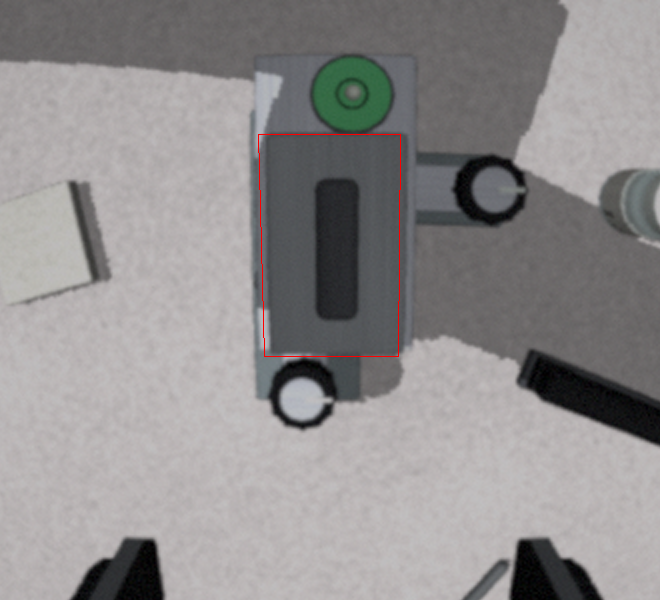

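The weight lies squarely on the stack, matching the predicted outline, and the ball at (352,92) is centred in the ring. I'll hand it in.

```bash
python3 -c "
from station import job
print(job.job_done())"
```

```text
the job is handed in; nothing more can be done
None
```

The job is handed in, and no verdict came back. In my last wrist image the platform is level (ball centred in the ring), with all four books squared up on it, a board between each two, and the weight squarely on top; I never touched the tumbler, though I did not re-measure where it stands. I viewed 16 pictures, two over the limit of 14.

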